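# Clear the recess and present the finial over the carved moulding

### The job

The scraper was left lying over the recess in the carved moulding: put it away by sliding its blade fully home, handle outwards, into the slot of the tool block, and let go of it. Then pick up the finial with the rectangular foot, carry it over the moulding and its hold-down bars without bumping them, and finish while still holding it upright and steady about a centimetre above the mouth of the recess, centred and lined up with it as if about to be pressed in, but touching nothing except your gripper. Leave the round spindle, the near gouge, the mallet and the sanding block where they are.

Things in the scene. Friction and masses are not known exactly. Their poses are not given: they have to be found in the camera images.
- moulding: Fixed carved board, 460 mm long (its y), 120 wide (x), 18 thick. Origin: centre of underside; z up. Ridges 9 mm high, 18 wide along both long edges leave a flat channel 84 wide. Dark hold-down bars cross it at y = -145 and +172 mm (24 along y, 150 along x, tops 49 mm above the bench; black knobs at their ends reach 67). Shallow relief away from the recess is look only.
- recess (a point): Centre of the mouth of the rectangular recess in the moulding's channel, at the channel's floor level (18 mm above the bench). The recess is 54 mm along the moulding's y, 43 mm along its x, 8 mm deep. Axes as the moulding.
- scraper: Flat scraper, about 0.18 kg: steel blade 65 x 60 x 4 mm, wooden handle 95 long, 30 wide, 36 high, undersides flush. Origin: underside, centreline, at the shoulder where they meet (near the balance point). x along the blade (handle from 0 to -95 mm), z up. Starts flat on the channel floor (18 mm above the bench), blade over the recess, pointing to the moulding's -y.
- rack: Fixed wooden tool block, 80 mm (its x) by 96 (y) by 69 high, with one horizontal slot in its -x face and a 15 mm ledge, level with the slot floor, in front of it; three chisels stand in its top 20 mm beyond the middle, tops 149 mm above the bench. Origin: centre of underside; x points into the slot, z up.
- slot (a point): Centre of the lower edge of the slot's mouth, 36 mm above the bench. The slot is 72 mm wide, 11 high and deeper (80) than the blade, so the handle's shoulder stops at the block's face. x points level into the slot, z up. With the scraper fully home its origin is here.
- finial: Wooden finial, about 0.12 kg, 98 mm tall, upright: rectangular foot 50 (its x) by 40 (y) by 16 high, square stem 30 x 30 from 16 to 67 mm, turned knob 38 across on top. Origin: centre of underside; z up. Its x (foot's long side) belongs along the moulding's y, either way round. It stands in one of two places, the round spindle in the other.
- spindle: Bystander: round turned wooden piece, 48 mm across, 90 mm tall, standing. Origin: centre of its underside.
- gouge_c: Bystander: carving gouge lying on the robot's side of the moulding, 24 mm high, 125 mm handle, 70 mm blade towards its x. Origin: under the handle's middle.
- mallet: Bystander: wooden mallet lying, head 65 x 120 x 64 mm, 170 mm handle towards its -x. Origin: under the head's handle-side face.
- sanding_block: Bystander: cork sanding block 110 x 65 x 32 mm. Origin: centre of its underside.
Things that resemble listed ones, but are neither listed nor needed, are in the scene too. Of the things that look like the rack, the smaller one is meant.

How it is judged:
On the way, in this order (a step that is already met when the one before it is completed fails the run):
1. the scraper's blade is fully home in the slot of the tool block and let go of (x of scraper in the frame of slot between -0.012 and 0.01 m and y of scraper in the frame of slot between -0.015 and 0.015 m and z of scraper in the frame of slot between -0.008 and 0.012 m and angle between the x axis of scraper and the x axis of rack, either way round below 0.2 rad and contact force between scraper and the fingers below 0.1 N), for 0.3 s.
2. the finial is held steady and aligned just above the recess, touching nothing but the gripper (horizontal distance between finial and recess below 0.006 m and z of finial in the frame of recess between 0.003 and 0.018 m and angle between the x axis of finial and the y axis of moulding, either way round below 0.1 rad and angle between finial's own z axis and vertical below 0.1 rad and contact force between finial and moulding below 0.05 N and contact force between finial and the fingers above 0.5 N and contact force between finial and scraper below 0.05 N and linear speed of finial below 0.02 m/s), for 0.3 s.
At the end, for the whole second after the job is handed in: Scraper released in the slot: shoulder within 12 mm of the face, 15 mm sideways, 0.2 rad. Finial held in the fingers, still, touching neither moulding nor scraper: foot 3-18 mm above the recess mouth, within 6 mm of centre, 0.1 rad of alignment and of upright (all of step 1 and all of step 2); the arm keeps its last pose, push and grip.
It fails at once if the finial bumps against the moulding or its hold-down bars (over 2 N) (contact force between finial and moulding above 2 N).
It fails at once if another thing on the bench is moved more than 30 mm (distance of any of spindle, gouge_c, mallet, sanding_block from where it was at the start of the episode above 0.03 m).
It also fails if it takes over 58 s, if anything falls off the work surface, if the arm or the gripper's body presses on something with over 40 N, if the wrist force passes 120 N, or if a joint passes its speed limit or range.

### The arm

A 7-joint arm with a two-finger parallel gripper is mounted at the origin on the work surface. World frame = base frame: x ahead of the robot, y to its left, z up, the work surface at z = 0. Lengths are in m, angles in rad, forces in N, time in s.
With the tool pointing down it reaches from about 0.425 to 0.925 m from the base axis. Payload 6.8 kg.
Tool frame: the origin (TCP) lies between the finger pads; the fingertips stand 14 mm ahead of it and the grasp point (between the pads) lies 5 mm behind it; z points along the fingers, y is the direction in which the jaws open and shut (so a half turn about z gives the same grasp; the last joint's range is limited). The gripper opens to 85 mm and grips with 20 to 120 N. Pads are 22 mm wide; open, the fingers measure 114 mm over their backs; the gripper's body (76 mm by 85 mm) begins 54 mm behind the grasp point. The pads swing forward as they close: fully open they stand 13 mm farther back than shut.
Start: joints at [1.079, 0.477, 0.022, 1.555, -0.011, 1.109, -0.083], TCP at [0.253, -0.626, 0.245] pointing down, gripper open.
Joint ranges: [-2.96, 2.96], [-0.34, 2.1], [-1.41, 1.46], [0.24, 2.44], [-1.37, 4.51], [0.17, 1.92], [-2.96, 2.96]. Speed limits (rad/s): [2.39, 2.39, 3.14, 3.14, 3.14, 3.14, 3.14].

### API

Orientations are given as a unit quaternion [w, x, y, z].
In Python, from station import bot gives the robot as it stands.
- The arm moves only by the shell command python3 -m crank 'ROWS' [FORCE]. ROWS is JSON, a list of rows, each a list of 3 entries, a list of its own where there are three numbers: the shift along the tool's x, y, z in m, then the turn, a rotation vector about the tool's x, y, z in degrees, then the finger opening in m, from 0 to 0.0854. A call has 1 to 10 rows; each row shifts and turns the commanded pose from where the row before left it, along the tool's axes as they then stand; what a row does not reach is not made up. A row lasts 1/8 s, in which the tool goes at most 62.5 mm and 10.7 degrees, less where a joint would pass 70% of its speed; a pose out of reach is approached as far as the arm can. A call is refused whole if a number of a shift passes 0.0625 or a number of a turn 10.7, either way. A call with a gripper value outside its range is refused whole. The fingers move at their own pace and stop on an object; FORCE is the grip in N (left out, the last holds). Time passes only in rows, so rows that do not move let the fingers close. It gives the time, the measured TCP pose, the force and the opening at its end, in the units of the state.
- bot.get_obs(): the state, without advancing time (a new reading comes with each control period).
- bot.read_camera(name): name is "side" or "top"; returns (picture, depth): 400x640x3 uint8, red, green, blue; 400x640 float32, m along the optical axis (not along the pixel's ray), 0 where there is no reading.
- bot.calibration(name): a dict with "fx", "fy", "cx", "cy" (pixels), "extrinsics" (4x4, takes a point from camera to world coordinates). Camera axes: x right, y down, z forward; pixel columns grow to the right and rows downward; lengths in m; the calibration is good to about 2 mm. A picture is of the moment at which its call begins. calibration takes no time and is no camera call.
- bot.hand_in(): hands the job in, once; it reports no verdict.
The state is a dict: "t": time; "q": joint angles; "joint_vel": joint speeds; "joint_torque": joint torques, N m; "eef_pos": TCP position; "tool_rot": TCP orientation; "contact_force": force on the tool from outside, world axes, zero at the start; "torque": the same for the moment, N m; "gripper_width": opening from 0.0 (shut) to 1.0 (fully open).
Only numpy, scipy, OpenCV 4.12 (cv2) and the standard library are available. Lean on these libraries where they do the work, as an engineer would, in place of code of your own. Each camera call takes 0.05 s, during which the arm holds its last target.

## Working session

There is one attempt and no reset: what is moved stays moved. The work goes in short steps, Python scripts to look and compute and a shell command to move; the robot and the scene stay as the last step left them, time stands still between calls to the robot, and variables do not carry over. Pictures are saved under pics/ and viewed, and the job is handed in when it is done.

```bash
ls -la; mkdir -p pics; python3 - <<'E'
from station import bot
import cv2,numpy as np
print(bot.get_obs())
for n in ("side","top"):
    p,d=bot.read_camera(n); c=bot.calibration(n)
    cv2.imwrite(f"pics/{n}0.png",p[:,:,::-1]); np.savez(f"pics/{n}0.npz",p=p,d=d)
    print(n,c)
E
```

```text
total 12
drwxr-xr-x  3 agent agent 4096 Dec  7 14:41 .
drwxr-xr-x 23 root  root  4096 Dec  7 14:41 ..
drwxr-xr-x  2 agent agent 4096 Dec  7 14:41 pics
{'t': 0.0, 'q': array([ 1.07887639,  0.47780681,  0.0223295 ,  1.55647684, -0.01150794,
        1.10932702, -0.0830973 ]), 'joint_vel': array([ 0.00034503, -0.00211968,  0.00089264,  0.00011335,  0.00027818,
        0.00097108, -0.00058611]), 'joint_torque': array([-9.73539718e-04, -5.96460772e+01,  1.60763741e+00, -2.81199574e+01,
        1.24432016e-02,  9.40080383e-03,  2.78248336e-05]), 'eef_pos': array([ 0.25253701, -0.62534322,  0.2443103 ]), 'tool_rot': array([-9.13130234e-04,  9.81638469e-01,  1.90748587e-01, -2.43480416e-04]), 'contact_force': array([ 0.4295856 ,  0.01858062, -0.43167456]), 'torque': array([ 0.00897593, -0.02307515,  0.01995905]), 'gripper_width': 0.9992715275094434}
side {'fx': 393.62139899673593, 'fy': 393.62139899673593, 'cx': 317.0137298757829, 'cy': 199.6973506502958, 'extrinsics': array([[-0.9890777 , -0.0881871 ,  0.11810307,  0.37415358],
       [-0.14662685,  0.67038517, -0.7273818 ,  0.77293526],
       [-0.01502886, -0.7367542 , -0.67599362,  0.78864   ],
       [ 0.        ,  0.        ,  0.        ,  1.        ]])}
top {'fx': 515.6839070092022, 'fy': 515.6839070092022, 'cx': 332.7076570597591, 'cy': 195.7770115899738, 'extrinsics': array([[ 1.60042747e-02, -9.92452370e-01,  1.21581893e-01,
         3.01632635e-01],
       [-9.99868833e-01, -1.61878065e-02, -5.21882445e-04,
        -2.08568157e-02],
       [ 2.48608763e-03, -1.21557593e-01, -9.92581267e-01,
         1.75997877e+00],
       [ 0.00000000e+00,  0.00000000e+00,  0.00000000e+00,
         1.00000000e+00]])}
```

View pics/side0.png

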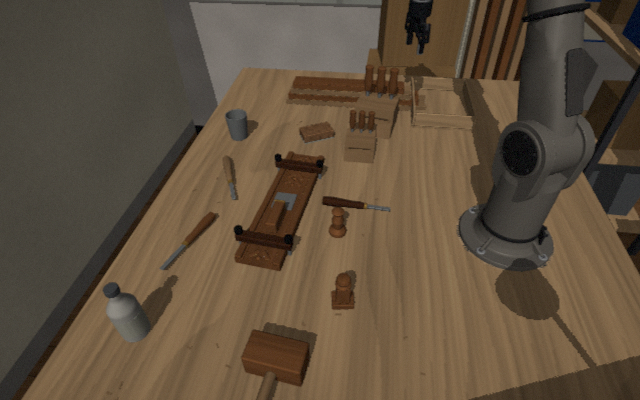

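View pics/top0.png

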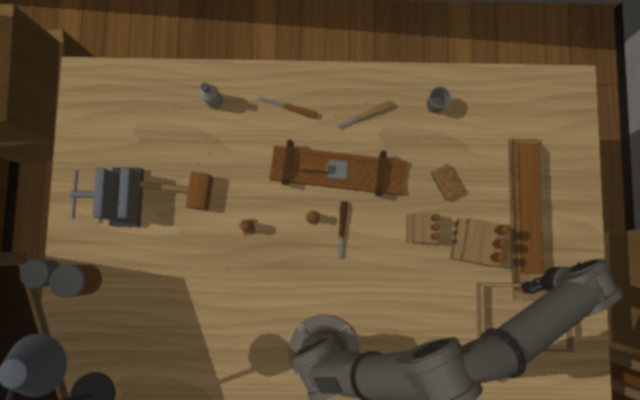

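The side view shows the scraper at (280,208) in the moulding, the small block at (361,145), the finial with the square foot at (343,290), and the spindle at (338,222). In the top view these are at (335,170), (425,229), (249,227) and (313,217). I'll build a heightmap in world coordinates from both depth images.

```bash
cat > h.py <<'E'
import numpy as np,cv2
from station import bot
def cloud(n,d):
    c=bot.calibration(n); v,u=np.mgrid[:400,:640]
    P=np.stack([(u-c['cx'])/c['fx']*d,(v-c['cy'])/c['fy']*d,d],-1)
    E=c['extrinsics']; return P@E[:3,:3].T+E[:3,3]
def load(n,k): z=np.load(f"pics/{n}{k}.npz"); return z['p'],z['d'],cloud(n,z['d'])
def snap(n,k):
    p,d=bot.read_camera(n); cv2.imwrite(f"pics/{n}{k}.png",p[:,:,::-1]); np.savez(f"pics/{n}{k}.npz",p=p,d=d); return p,d,cloud(n,d)
E
python3 - <<'E'
from h import *
for n in("side","top"):
    p,d,W=load(n,0)
    print(n,'bench z', [np.round(W[v,u],3) for u,v in ([(400,250),(300,300)] if n=="side" else [(370,240),(200,250),(300,260)])])
p,d,W=load("top",0)
for nm,uv in dict(fin=(249,227),spin=(313,217),scraperblade=(338,170),handle=(315,169),rack=(420,229),barL=(289,163),barR=(382,173),gougeh=(344,212),mallet=(200,190),sand=(448,182)).items(): print(nm,np.round(W[uv[1],uv[0]],3))
# orthographic maps from both, region x .3-.8,y -.5..+.45, 1.25mm/px
for n in("side","top"):
    p,d,W=load(n,0); m=d>0
    X=W[m];C=p[m]; s=800/0.95
    img=np.zeros((500,800,3),np.uint8)
    o=np.argsort(X[:,2]);X=X[o];C=C[o]
    uu=((0.45-X[:,1])*s).astype(int); vv=((0.85-X[:,0])*s).astype(int)
    k=(uu>=0)&(uu<800)&(vv>=0)&(vv<500)
    img[vv[k],uu[k]]=C[k][:,::-1]
    img=cv2.dilate(img,np.ones((2,2)))
    cv2.imwrite(f"pics/ortho_{n}.png",img)
def crop(n,x0,y0,x1,y1):
    p=load(n,0)[0][y0:y1,x0:x1]; f=min(800/(x1-x0),600/(y1-y0)); return cv2.resize(p,None,fx=f,fy=f,interpolation=cv2.INTER_CUBIC)[:,:,::-1]
cv2.imwrite("pics/c1.png",crop("top",230,135,480,275)); cv2.imwrite("pics/c2.png",crop("side",220,90,420,320))
E
```

```text
side bench z [array([ 0.27 ,  0.087, -0.   ]), array([0.5  , 0.271, 0.001])]
top bench z [array([ 0.368, -0.151, -0.   ]), array([ 0.325,  0.428, -0.009]), array([0.296, 0.085, 0.004])]
fin [0.401 0.25  0.078]
spin [0.436 0.041 0.086]
scraperblade [ 0.603 -0.038  0.027]
handle [0.6   0.039 0.054]
rack [ 0.403 -0.309  0.072]
barL [0.618 0.126 0.06 ]
barR [ 0.591 -0.186  0.049]
gougeh [ 0.46  -0.061  0.025]
mallet [0.521 0.417 0.07 ]
sand [ 0.567 -0.412  0.03 ]
```

View pics/c1.png

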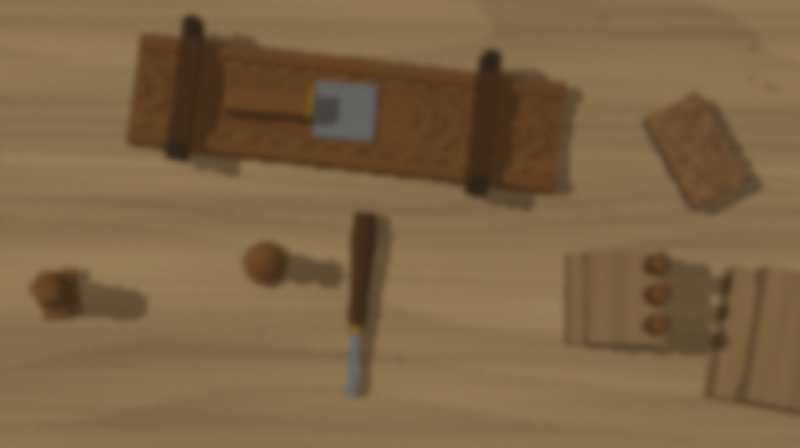

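View pics/c2.png

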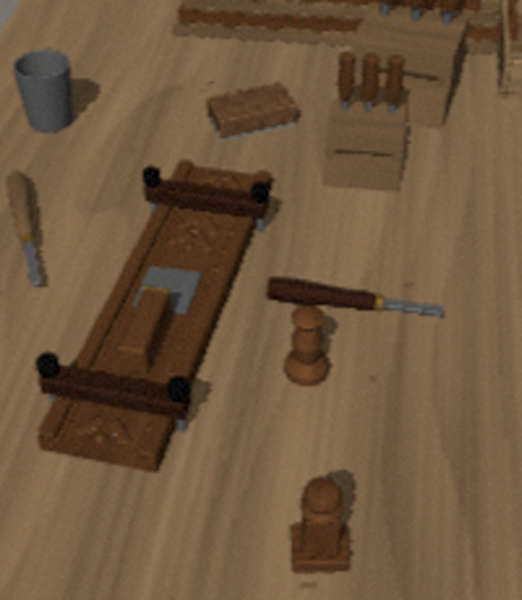

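View pics/ortho_side.png

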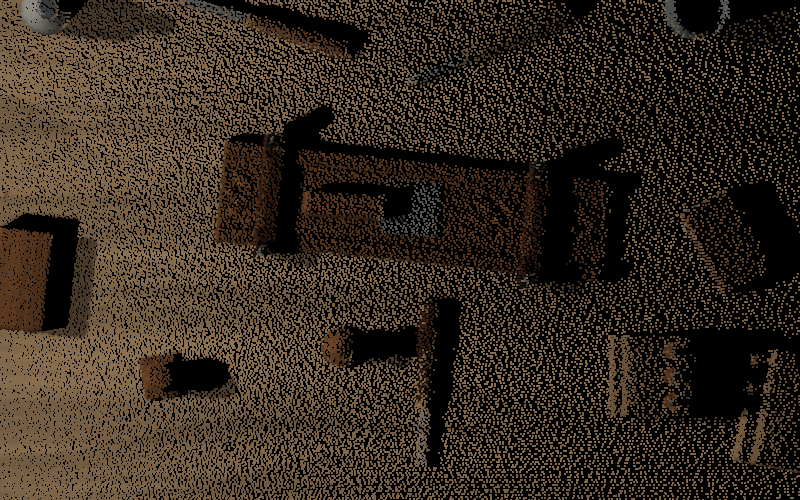

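```bash
cat >> h.py <<'E'
def reg(W,d,x,y,z):
    return (d>0)&(W[...,0]>x[0])&(W[...,0]<x[1])&(W[...,1]>y[0])&(W[...,1]<y[1])&(W[...,2]>z[0])&(W[...,2]<z[1])
def rect(X):
    r=cv2.minAreaRect((X[:,:2]*1000).astype(np.float32)); return np.round(r[0],1),np.round(r[1],1),round(r[2],1)
E
python3 - <<'E'
from h import *
for n in("side","top"):
    p,d,W=load(n,0); print(n)
    for nm,x,y,z in [("mould",(.48,.70),(-.32,.25),(.013,.034)),("bars+",(.5,.72),(.1,.2),(.038,.056)),("bars-",(.48,.7),(-.25,-.15),(.038,.056)),
      ("handle",(.57,.64),(-.03,.10),(.044,.062)),("racktop",(.33,.47),(-.42,-.22),(.058,.078)),("rackall",(.33,.47),(-.39,-.22),(.012,.08)),("rackledge",(.33,.47),(-.30,-.22),(.025,.045)),("chisels",(.33,.47),(-.38,-.22),(.10,.17)),
      ("finfoot",(.34,.47),(.18,.32),(.008,.022)),("finall",(.34,.47),(.18,.32),(.008,.12)),("finstem",(.34,.47),(.18,.32),(.022,.066)),("finknob",(.34,.47),(.18,.32),(.072,.12)),("spin",(.38,.50),(-.02,.1),(.008,.12))]:
        X=W[reg(W,d,x,y,z)]
        if len(X)>8: print(nm,len(X),*rect(X),'med',np.round(np.median(X,0),4),'zmax',X[:,2].max().round(3))
    # blade by colour
    hsv=cv2.cvtColor(p,cv2.COLOR_RGB2HSV)
    m=reg(W,d,(.55,.66),(-.10,.03),(.0,.04))&(hsv[...,1]<70)
    X=W[m]; print("blade",len(X),*rect(X),np.round(np.median(X,0),4))
    bf=(abs(W[...,2])<.02)&(d>0)
    for q in [(.3,.5,.1,.2),(.3,.5,-.2,-.1),(.3,.4,.3,.4)]:
        X=W[reg(W,d,q[:2],q[2:],(-.012,.006))]; print('bench',q,np.round(np.median(X[:,2]),4))
E
```

```text
side
mould 3744 [577.9 -38.1] [464.7 189.5] 83.9 med [ 0.5975 -0.0034  0.0208] zmax 0.034
bars+ 494 [616.5 131.9] [ 25.8 151.5] 83.6 med [0.6166 0.1361 0.0484] zmax 0.056
bars- 317 [ 583.7 -183.1] [ 29.  153.8] 83.2 med [ 0.584  -0.178   0.0482] zmax 0.056
handle 317 [606.   42.2] [99.6 30.4] 86.8 med [0.6046 0.0483 0.0533] zmax 0.058
racktop 475 [ 403.5 -329.8] [88.7 96.7] 87.7 med [ 0.4036 -0.3203  0.0689] zmax 0.078
rackall 902 [ 403.8 -322.1] [105.   95.8] 89.1 med [ 0.404  -0.2933  0.0614] zmax 0.079
rackledge 218 [ 404.1 -284.4] [29.7 95.6] 90.0 med [ 0.4038 -0.2813  0.0355] zmax 0.045
chisels 279 [ 403.4 -346.4] [79.4 24. ] 4.8 med [ 0.4025 -0.3439  0.1262] zmax 0.152
finfoot 211 [401.9 263.1] [49.8 40.9] 7.5 med [0.4042 0.2741 0.0157] zmax 0.022
finall 625 [401.9 263.1] [49.8 40.9] 7.5 med [0.4022 0.2736 0.0492] zmax 0.099
finstem 164 [407.5 270.3] [20.4 38.9] 60.2 med [0.4012 0.2754 0.0436] zmax 0.066
finknob 227 [402.4 264.5] [32.2 31.5] 43.7 med [0.4026 0.2687 0.0915] zmax 0.099
spin 378 [437.7  50.3] [46.4 37. ] 2.7 med [0.4365 0.0542 0.0465] zmax 0.09
blade 226 [603.  -3
[... 708 characters left out ...]
d [ 0.4117 -0.2795  0.0358] zmax 0.045
chisels 150 [ 410.1 -346.9] [20.1 80.3] 88.8 med [ 0.4094 -0.3435  0.1441] zmax 0.156
finfoot 114 [405.3 250.3] [128.8 135.3] 1.7 med [0.4011 0.2512 0.0133] zmax 0.022
finall 240 [405.3 250.3] [128.8 135.3] 1.7 med [0.4056 0.2567 0.0258] zmax 0.104
finstem 27 [401.5 254.9] [19.6 40.2] 52.8 med [0.3982 0.2507 0.0392] zmax 0.066
finknob 93 [407.7 262.9] [30.8 33.4] 17.8 med [0.4068 0.2606 0.0917] zmax 0.104
spin 206 [440.8  40.7] [112.3 115.9] 1.1 med [0.4393 0.044  0.0182] zmax 0.098
blade 328 [606.6 -37.2] [64.5 59.8] 87.8 [ 0.6066 -0.0381  0.0221]
bench (0.3, 0.5, 0.1, 0.2) -0.0001
bench (0.3, 0.5, -0.2, -0.1) -0.0002
bench (0.3, 0.4, 0.3, 0.4) -0.0002
```

```bash
python3 - <<'E'
from h import *
p,d,W=load("top",0)
for n in("side","top"):
    p,d,W=load(n,0)
    for x,y in [((.28,.5),(-.6,-.4)),((.25,.7),(-.39,-.1)),((.2,.8),(-.1,.6))]:
        X=W[reg(W,d,x,y,(0,.22))]; print(n,x,y,'zmax',np.percentile(X[:,2],99.9).round(3))
# rack front-face edge fits, side: face points (vertical) between z .04 and .066 w/ normal along y
p,d,W=load("side",0)
X=W[reg(W,d,(.34,.46),(-.31,-.25),(.052,.064))]; print('face',len(X),np.round(np.polyfit(X[:,0]-.404,X[:,1],1),4), X[:,0].min(),X[:,0].max())
p,d,W=load("top",0)
X=W[reg(W,d,(.34,.46),(-.40,-.22),(.066,.074))]; print(rect(X))
E
cat > st.py <<'E'
from h import *
from scipy.spatial.transform import Rotation as R
o=bot.get_obs(); q=o['tool_rot']; r=R.from_quat(np.r_[q[1:],q[0]]); M=r.as_matrix()
print('t',round(o['t'],2),'pos',np.round(o['eef_pos'],4),'F',np.round(o['contact_force'],1),'w',round(o['gripper_width']*85.4,1),'q',np.round(o['q'],2))
print('toolx yaw',np.degrees(np.arctan2(M[1,0],M[0,0])).round(2),'toolz',np.round(M[:,2],4))
def to(p,yaw=None):
    dp=np.array(p)-o['eef_pos']; print('shift tool',np.round(M.T@dp*1000,1),end=' ')
    if yaw is not None:
        y=np.radians(yaw); T=np.array([[np.cos(y),np.sin(y),0],[np.sin(y),-np.cos(y),0],[0,0,-1]]).T.T
        T=np.column_stack([[np.cos(y),np.sin(y),0],[np.sin(y),-np.cos(y),0],[0,0,-1]])
        print('turn deg',np.round(np.degrees(R.from_matrix(M.T@T).as_rotvec()),2),'shift after turn',np.round(T.T@dp*1000,1))
    else: print()
E
python3 -c "
from st import *
to([.6065,.042,.2],87)"
```

```text
side (0.28, 0.5) (-0.6, -0.4) zmax 0.214
side (0.25, 0.7) (-0.39, -0.1) zmax 0.148
side (0.2, 0.8) (-0.1, 0.6) zmax 0.096
top (0.28, 0.5) (-0.6, -0.4) zmax 0.218
top (0.25, 0.7) (-0.39, -0.1) zmax 0.151
top (0.2, 0.8) (-0.1, 0.6) zmax 0.095
face 96 [-0.0162 -0.2909] 0.3573558750165668 0.45164131153107645
(array([ 409.8, -326.3]), array([79.5, 95. ]), 89.5)
t 0.1 pos [ 0.2525 -0.6254  0.2444] F [0.4 0.2 0.4] w 85.5 q [ 1.08  0.48  0.02  1.56 -0.01  1.11 -0.08]
toolx yaw 21.99 toolz [-7.0e-04  1.5e-03 -1.0e+00]
shift tool [ 578.1 -486.3   45.2] turn deg [-9.000e-02 -5.000e-02 -6.501e+01] shift after turn [685.  318.5  44.4]
```

```bash
python3 -m crank '[[[0,0,-0.02],[0,0,-10],0.0854],[[0,0,-0.02],[0,0,-10],0.0854],[[0,0,-0.02],[0,0,-10],0.0854],[[0,0,-0.01],[0,0,-10],0.0854],[[0,0,0],[0,0,-10],0.07],[[0,0,0],[0,0,-10],0.055],[[0,0,0],[0,0,-5],0.05]]' 60 && python3 -m crank '[[[0.055,0.026,0],[0,0,0],0.05],[[0.055,0.026,0],[0,0,0],0.05],[[0.055,0.026,0],[0,0,0],0.05],[[0.055,0.026,0],[0,0,0],0.05],[[0.055,0.026,0],[0,0,0],0.05],[[0.055,0.026,0],[0,0,0],0.05],[[0.055,0.026,0],[0,0,0],0.05],[[0.055,0.026,0],[0,0,0],0.05],[[0.055,0.026,0],[0,0,0],0.05],[[0.055,0.026,0],[0,0,0],0.05]]'
python3 -c "
from st import *
to([.6065,.042,.12],87)"
```

```text
t: 0.98
eef_pos: [0.2525, -0.6257, 0.3147]
tool_rot: [-0.001, 0.724, 0.69, 0.0]
contact_force: [1.0, -0.6, 0.0]
gripper_width: 0.584
t: 2.22
eef_pos: [0.5417, -0.0887, 0.3151]
tool_rot: [0.0, 0.726, 0.688, -0.0]
contact_force: [1.1, -1.0, -0.5]
gripper_width: 0.588
t 2.23 pos [ 0.5417 -0.0887  0.3151] F [ 1.1 -1.  -0.5] w 50.2 q [ 0.5   0.25 -0.54  1.74  0.14  1.18 -0.13]
toolx yaw 86.96 toolz [-3.e-04 -3.e-04 -1.e+00]
shift tool [134.   57.8 195.1] turn deg [-0.01  0.02 -0.04] shift after turn [133.9  57.9 195.1]
```

```bash
python3 -m crank '[[[0.045,0.019,0.03],[0,0,0],0.05],[[0.045,0.02,0.05],[0,0,0],0.05],[[0.044,0.019,0.05],[0,0,0],0.05],[[0,0,0.05],[0,0,0],0.05],[[0,0,0.015],[0,0,0],0.05],[[0,0,0],[0,0,0],0.05]]'
python3 - <<'E'
from st import *
to([.6065,.042,.042],87)
f=[]
for n in("side","top"):
    p,d,W=snap(n,1)
    c=bot.calibration(n);E=np.linalg.inv(c['extrinsics'])
    # project axis points under TCP
    for P in ([*o['eef_pos']],[*(o['eef_pos']+[0,0,-.014])],[o['eef_pos'][0],o['eef_pos'][1],.054]):
        X=E[:3,:3]@np.array(P)+E[:3,3]; uv=(int(c['fx']*X[0]/X[2]+c['cx']),int(c['fy']*X[1]/X[2]+c['cy'])); print(n,uv)
    if n=="side": 
        q=cv2.resize(p[90:290,180:400],None,fx=3,fy=3,interpolation=cv2.INTER_CUBIC)
    else: q=cv2.resize(p[100:250,240:440],None,fx=4,fy=4,interpolation=cv2.INTER_CUBIC)
    cv2.imwrite(f"pics/z{n}1.png",q[:,:,::-1])
    X=W[reg(W,d,(.5,.72),(-.06,.14),(.08,.19))]
    print(n,len(X),X.min(0).round(3),X.max(0).round(3),*rect(X))
E
```

```text
t: 2.98
eef_pos: [0.6014, 0.0306, 0.1304]
tool_rot: [-0.0, 0.726, 0.688, -0.001]
contact_force: [-0.6, -0.2, 1.6]
gripper_width: 0.588
t 2.98 pos [0.6014 0.0306 0.1304] F [-0.6 -0.2  1.6] w 50.2 q [ 0.24  0.54 -0.52  1.81  0.34  0.89 -0.49]
toolx yaw 86.93 toolz [-1.6e-03 -5.0e-04 -1.0e+00]
shift tool [11.7  4.7 88.4] turn deg [-0.09  0.03 -0.07] shift after turn [11.6  4.5 88.4]
side (275, 186)
side (276, 191)
side (278, 208)
side 448 [0.537 0.015 0.119] [0.661 0.05  0.19 ] [598.6  30.1] [ 34.3 122.7] 85.5
top (316, 164)
top (317, 165)
top (317, 168)
top 1 [0.694 0.126 0.084] [0.694 0.126 0.084] [694.4 126.3] [0. 0.] 0.0
```

View pics/zside1.png

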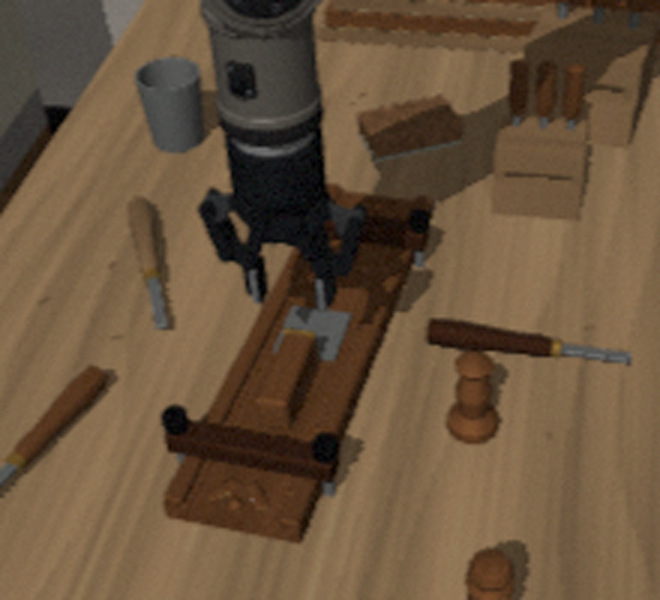

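View pics/ztop1.png

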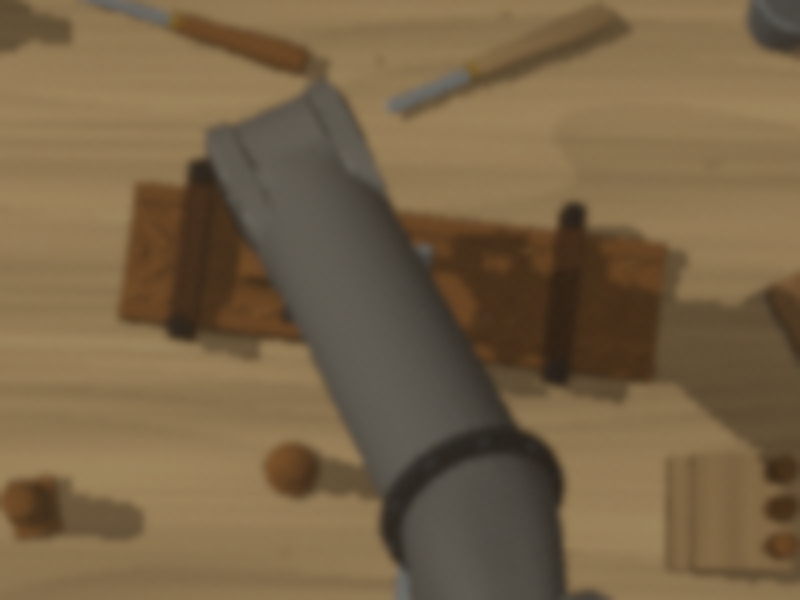

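Side view: the fingertips are at about (266,190) and (287,193), so their midpoint matches the projected TCP within a pixel. I'll trust the side camera over the top one, which reads about 5 mm further in x. Next I'll descend onto the handle.

```bash
python3 -m crank '[[[0.012,0.005,0.03],[0,0,0],0.05],[[0,0,0.03],[0,0,0],0.05],[[0,0,0.02],[0,0,0],0.05],[[0,0,0.007],[0,0,0],0.05],[[0,0,0],[0,0,0],0.05],[[0,0,0],[0,0,0],0.05]]'
python3 -c "
from st import *
to([.6065,.042,.042],87)
p,d,W=snap('side',2)
cv2.imwrite('pics/zs2.png',cv2.resize(p[130:290,200:400],None,fx=4,fy=3.75,interpolation=cv2.INTER_CUBIC)[:,:,::-1])
"
```

```text
t: 3.82
eef_pos: [0.6082, 0.0432, 0.0448]
tool_rot: [0.001, 0.726, 0.688, 0.001]
contact_force: [0.1, -0.7, 0.6]
gripper_width: 0.585
t 3.83 pos [0.6082 0.0432 0.0448] F [ 0.1 -0.7  0.6] w 49.9 q [ 0.17  0.66 -0.47  1.83  0.42  0.74 -0.58]
toolx yaw 86.97 toolz [ 1.8e-03  2.0e-04 -1.0e+00]
shift tool [-1.3 -1.6  2.8] turn deg [ 0.1  -0.02 -0.03] shift after turn [-1.3 -1.6  2.8]
```

View pics/zs2.png

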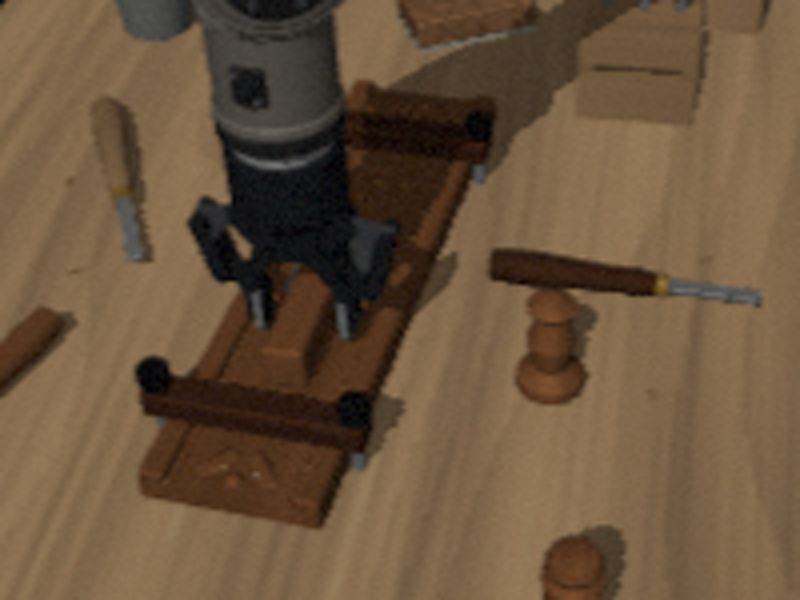

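The jaws straddle the handle (tips at about (262,325) and (347,335) in the crop). I'll close and lift.

```bash
python3 -m crank '[[[0,0,0.003],[0,0,0],0.05],[[0,0,0],[0,0,0],0.025],[[0,0,0],[0,0,0],0.025],[[0,0,0],[0,0,0],0.02],[[0,0,0],[0,0,0],0.02]]' 80 && python3 -m crank '[[[0,0,-0.02],[0,0,0],0.02],[[0,0,-0.04],[0,0,0],0.02],[[0,0,-0.04],[0,0,0],0.02],[[0,0,-0.02],[0,0,0],0.02],[[0,0,0],[0,0,0],0.02]]'
python3 -c "
from st import *
p,d,W=snap('side',3)
cv2.imwrite('pics/zs3.png',cv2.resize(p[90:290,180:400],None,fx=3,fy=3,interpolation=cv2.INTER_CUBIC)[:,:,::-1])
"
```

```text
t: 4.5
eef_pos: [0.6078, 0.0433, 0.0411]
tool_rot: [0.0, 0.725, 0.688, 0.0]
contact_force: [1.3, -0.9, 5.4]
gripper_width: 0.338
t: 5.12
eef_pos: [0.6079, 0.0432, 0.162]
tool_rot: [0.001, 0.726, 0.688, 0.001]
contact_force: [-0.2, -0.8, -1.5]
gripper_width: 0.334
t 5.12 pos [0.6079 0.0432 0.162 ] F [-0.2 -0.8 -1.5] w 28.5 q [ 0.23  0.51 -0.54  1.77  0.32  0.94 -0.49]
toolx yaw 86.97 toolz [ 0.0024  0.     -1.    ]
```

View pics/zs3.png

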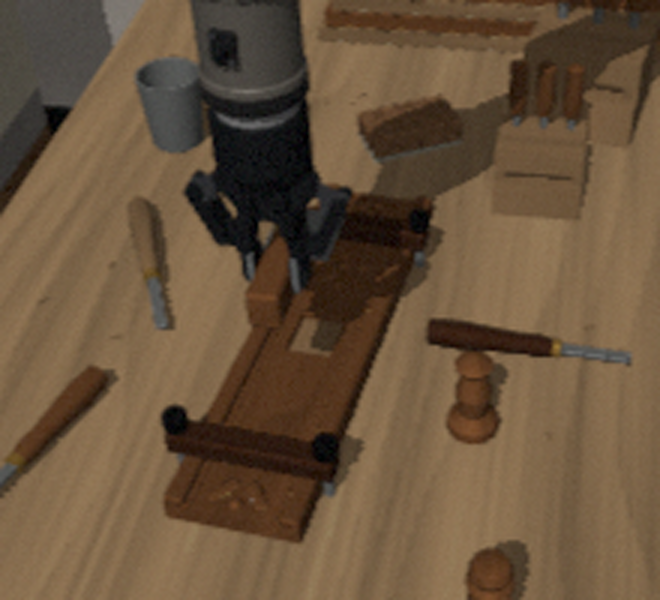

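Scraper is lifted, level and gripped; the recess is now visible at crop (315,330), full-frame (285,200). Now I'll carry it to a point in front of the slot.

```bash
python3 -c "
from st import *
to([.4065,-.146,.162],89)
p,d,W=load('side',3)
X=W[reg(W,d,(.56,.66),(.0,.12),(.13,.2))]
m=reg(W,d,(.58,.63),(.05,.10),(.165,.185)); X=W[m]; print('handle top rear',len(X),np.round(np.median(X,0),4),rect(X))
"
python3 -m crank '[[[0,0,0],[0,0,-2],0.02],[[-0.02,-0.02,0],[0,0,0],0.02],[[-0.03,-0.03,0],[0,0,0],0.02],[[-0.035,-0.035,0],[0,0,0],0.02],[[-0.035,-0.035,0],[0,0,0],0.02],[[-0.035,-0.035,0],[0,0,0],0.02],[[-0.025,-0.035,0],[0,0,0],0.02],[[-0.015,-0.015,0],[0,0,0],0.02],[[0,0,0],[0,0,0],0.02]]'
python3 -c "
from st import *
to([.4065,-.146,.0625],89)"
```

```text
t 5.17 pos [0.607  0.0429 0.1604] F [ 0.6 -0.6 -3.2] w 28.9 q [ 0.23  0.52 -0.54  1.77  0.32  0.94 -0.49]
toolx yaw 86.98 toolz [-2.e-04 -3.e-04 -1.e+00]
shift tool [-199.2 -190.3   -1.5] turn deg [-0.01  0.02 -2.02] shift after turn [-192.4 -197.2   -1.6]
handle top rear 197 [0.6033 0.0695 0.1744] (array([602.7,  70.5]), array([44.2, 40.8]), 0.0)
t: 6.3
eef_pos: [0.3968, -0.1492, 0.1596]
tool_rot: [-0.001, 0.714, 0.7, -0.001]
contact_force: [1.3, 0.5, -3.0]
gripper_width: 0.335
t 6.3 pos [ 0.3968 -0.1492  0.1596] F [ 1.3  0.5 -3. ] w 28.6 q [ 0.72  0.23 -0.56  2.18  0.17  0.78  0.02]
toolx yaw 88.88 toolz [-3.e-03  3.e-04 -1.e+00]
shift tool [ 3.4  9.9 97. ] turn deg [-0.17 -0.01 -0.12] shift after turn [ 3.4  9.6 97.1]
```

```bash
python3 -m crank '[[[0.003,0.01,0.03],[0,0,0],0.02],[[0,0,0.035],[0,0,0],0.02],[[0,0,0.02],[0,0,0],0.02],[[0,0,0.01],[0,0,0],0.02],[[0,0,0],[0,0,0],0.02],[[0,0,0],[0,0,0],0.02]]'
python3 - <<'E'
from st import *
to([.4065,-.146,.0625],89)
p,d,W=snap('side',4)
cv2.imwrite('pics/zs4.png',cv2.resize(p[100:200,310:430],None,fx=6,fy=6,interpolation=cv2.INTER_CUBIC)[:,:,::-1])
p2,d2,W2=snap('top',4)
cv2.imwrite('pics/zt4.png',cv2.resize(p2[180:280,340:480],None,fx=5.7,fy=5.7,interpolation=cv2.INTER_CUBIC)[:,:,::-1])
hsv=cv2.cvtColor(p,cv2.COLOR_RGB2HSV)
m=reg(W,d,(.34,.47),(-.28,-.18),(.02,.07))
print(m.sum()); X=W[m]; print(np.c_[X,hsv[m][:,1:]][::12].round(3))
E
```

```text
t: 7.05
eef_pos: [0.4098, -0.1453, 0.0662]
tool_rot: [0.001, 0.713, 0.701, 0.0]
contact_force: [0.4, 0.3, -2.3]
gripper_width: 0.337
t 7.05 pos [ 0.4098 -0.1453  0.0662] F [ 0.4  0.3 -2.3] w 28.8 q [ 0.61  0.41 -0.48  2.23  0.35  0.57 -0.16]
toolx yaw 89.02 toolz [ 1.2e-03 -2.0e-04 -1.0e+00]
shift tool [-0.8 -3.3  3.7] turn deg [0.07 0.01 0.02] shift after turn [-0.8 -3.3  3.7]
53
[[ 4.49e-01 -2.76e-01  3.60e-02  1.12e+02  1.14e+02]
 [ 4.46e-01 -2.78e-01  2.70e-02  1.21e+02  1.10e+02]
 [ 3.80e-01 -2.48e-01  5.10e-02  1.20e+01  4.10e+01]
 [ 3.80e-01 -2.45e-01  4.90e-02  7.00e+00  3.90e+01]
 [ 4.23e-01 -2.30e-01  4.80e-02  1.23e+02  6.00e+01]]
```

View pics/zs4.png

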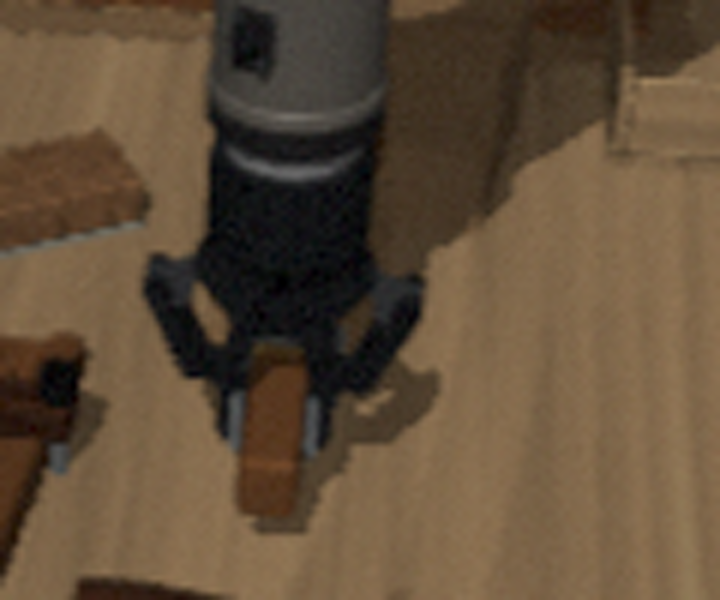

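View pics/zt4.png

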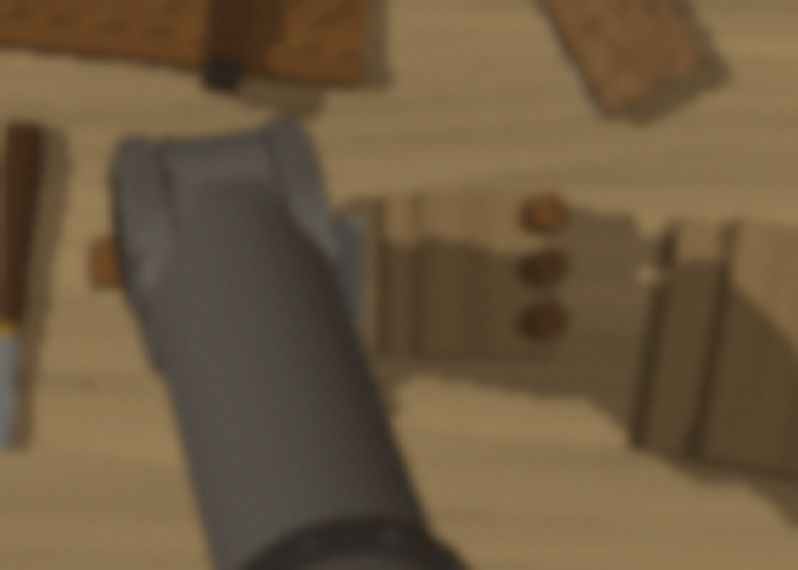

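```bash
python3 - <<'E'
from h import *
p,d,W=load('top',4)
m=reg(W,d,(.34,.47),(-.40,-.285),(.066,.074)); print('racktop',rect(W[m]))
m=reg(W,d,(.34,.47),(-.292,-.265),(.025,.05)); X=W[m]; print('ledge',rect(X))
for v in range(214,240):
    print(v,[f"{int(p[v,u].sum())}/{W[v,u,2]*1000:.0f}" for u in range(394,414)])
print(W[225,400],W[225,404],W[225,410])
E
```

```text
racktop (array([ 409.4, -326.4]), array([95.4, 80. ]), 0.4)
ledge (array([ 412.1, -280.7]), array([18.2, 94.4]), 89.5)
214 ['242/448', '243/448', '252/449', '279/455', '315/-1', '329/1', '323/-7', '305/-4', '292/-1', '289/7', '287/-2', '283/3', '279/5', '284/31', '299/31', '307/35', '305/41', '294/41', '277/38', '272/62']
215 ['246/449', '245/453', '250/451', '269/457', '295/0', '299/8', '289/9', '267/-4', '257/-2', '251/-6', '250/5', '243/-0', '233/13', '253/30', '281/34', '295/41', '292/33', '282/31', '260/37', '256/68']
216 ['249/451', '249/453', '251/451', '260/453', '268/-4', '262/-2', '256/-3', '245/4', '244/-2', '238/-3', '236/-2', '226/-5', '217/9', '242/23', '277/41', '291/37', '292/34', '277/37', '258/35', '256/61']
217 ['254/456', '254/451', '253/453', '252/453', '243/-1', '239/-0', '237/4', '245/3', '246/-3', '246/1', '238/-1', '225/-5', '215/7', '242/28', '274/38', '292/27', '289/44', '280/34', '262/40', '259/71']
218 ['252/451', '256/455', '256/454', '248/456', '229/46', '223/54', '230/43', '247/41', '258/52', '256/-1', '242/-2', '224/1', '213/9', '239/32', '274/40', '2
[... 3870 characters left out ...]
534', '142/533', '142/525', '155/515', '192/493', '218/-0', '234/-4', '222/-1', '191/20', '174/39', '184/36', '193/36', '194/39', '189/38', '172/30', '170/59']
238 ['180/546', '172/546', '166/547', '160/543', '152/542', '145/538', '146/533', '152/529', '175/512', '206/-3', '228/1', '221/-1', '189/12', '175/36', '183/37', '192/32', '196/27', '188/36', '173/33', '172/67']
239 ['183/554', '175/548', '166/554', '162/549', '156/547', '147/546', '142/541', '142/532', '158/529', '193/-3', '218/-3', '213/-6', '185/15', '171/28', '185/39', '192/38', '193/38', '185/33', '170/49', '168/63']
[ 0.41737601 -0.24728731  0.04493922] [ 0.4204573  -0.26653005  0.00255137] [ 0.41799385 -0.28075909  0.04376652]
```

```bash
cat >> h.py <<'E'
def ray(n,u,v,z):
    c=bot.calibration(n);E=c['extrinsics']; r=E[:3,:3]@np.array([(u-c['cx'])/c['fx'],(v-c['cy'])/c['fy'],1]); s=(z-E[2,3])/r[2]; return (E[:3,3]+s*r).round(4)
E
python3 -c "
from h import *
print('blade edge',ray('top',400,217.5,.047),'tip',ray('top',402.5,225,.047))
p,d,W=load('top',4)
# rack/ledge column u=409..410 rows transitions
for u in (408,409,410,418,425):
    z=W[195:260,u,2]; print(u,[f'{a*1000:.0f}' for a in z][::1][10:56])
"
```

```text
blade edge [ 0.4422 -0.247   0.047 ] tip [ 0.4174 -0.2553  0.047 ]
408 ['4', '2', '2', '-6', '-5', '-10', '1', '-4', '38', '31', '34', '41', '38', '40', '33', '36', '34', '38', '34', '29', '38', '44', '30', '39', '28', '36', '34', '34', '1760', '44', '37', '36', '36', '37', '39', '33', '34', '10', '-1', '11', '-6', '-1', '-2', '-1', '-4', '-2']
409 ['-1', '-5', '-8', '-5', '-3', '1', '6', '-1', '33', '35', '41', '37', '27', '36', '35', '40', '37', '40', '32', '37', '42', '37', '36', '34', '28', '43', '37', '34', '29', '34', '35', '33', '36', '32', '38', '38', '38', '3', '-2', '-2', '1', '6', '0', '2', '6', '3']
410 ['3', '4', '0', '9', '-1', '-2', '-2', '5', '31', '41', '33', '34', '44', '33', '35', '38', '39', '32', '31', '38', '44', '37', '43', '30', '44', '40', '31', '39', '33', '33', '35', '37', '39', '27', '38', '27', '23', '8', '-0', '2', '-11', '-2', '-6', '3', '4', '3']
418 ['3', '-5', '-2', '4', '1', '-3', '4', '0', '80', '68', '78', '70', '76', '69', '62', '70', '72', '68', '68', '62', '69', '68', '67', '60', '69', '65', '68', '70', '73', '1760', '71', '65', '62', '72', '73', '68', '68', '1760', '4', '-5', '-7', '-3', '2', '2', '-2', '-4']
425 ['-1', '5', '-4', '1', '-1', '1', '-3', '-4', '67', '74', '73', '69', '68', '67', '71', '70', '75', '63', '61', '69', '63', '68', '69', '73', '69', '68', '73', '67', '72', '69', '68', '67', '74', '71', '64', '66', '68', '44', '-0', '0', '4', '-0', '-4', '4', '-3', '-3']
```

```bash
python3 -m crank '[[[0,-0.0015,0.0035],[0,0,0],0.02],[[-0.01,0,0],[0,0,0],0.02],[[-0.015,0,0],[0,0,0],0.02],[[-0.015,0,0],[0,0,0],0.02],[[-0.01,0,0],[0,0,0],0.02],[[0,0,0],[0,0,0],0.02],[[0,0,0],[0,0,0],0.02]]'; python3 st.py
```

```text
t: 8.02
eef_pos: [0.4066, -0.195, 0.0621]
tool_rot: [-0.0, 0.713, 0.701, 0.0]
contact_force: [0.2, 0.2, -2.4]
gripper_width: 0.335
t 8.03 pos [ 0.4066 -0.195   0.0621] F [ 0.2  0.2 -2.4] w 28.6 q [ 0.7   0.44 -0.47  2.19  0.36  0.58 -0.05]
toolx yaw 89.0 toolz [-1.e-04  4.e-04 -1.e+00]
```

```bash
python3 -m crank '[[[-0.012,0,0],[0,0,0],0.02],[[-0.012,0,0],[0,0,0],0.02],[[-0.01,0,0],[0,0,0],0.02],[[-0.004,0,0],[0,0,0],0.02],[[0,0,0],[0,0,0],0.02]]'; python3 - <<'E'
from st import *
for n,a in(('side',(90,200,310,450)),('top',(180,280,340,480))):
    p,d,W=snap(n,5)
    cv2.imwrite(f'pics/z{n}5.png',cv2.resize(p[a[0]:a[1],a[2]:a[3]],None,fx=5,fy=5,interpolation=cv2.INTER_CUBIC)[:,:,::-1])
E
```

```text
t: 8.65
eef_pos: [0.4058, -0.2336, 0.0621]
tool_rot: [-0.0, 0.714, 0.701, 0.0]
contact_force: [-0.0, -0.0, -1.9]
gripper_width: 0.336
t 8.65 pos [ 0.4058 -0.2336  0.0621] F [-0.  -0.  -1.9] w 28.7 q [ 0.77  0.46 -0.46  2.16  0.36  0.6   0.04]
toolx yaw 88.95 toolz [-0.e+00  1.e-04 -1.e+00]
```

View pics/zside5.png

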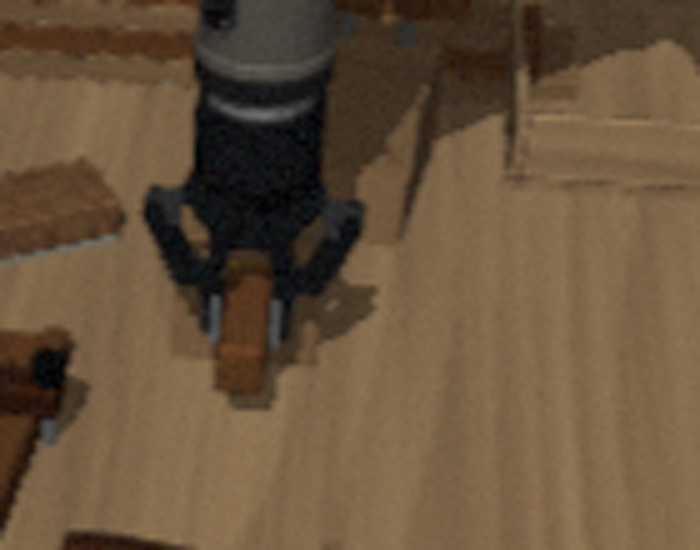

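View pics/ztop5.png

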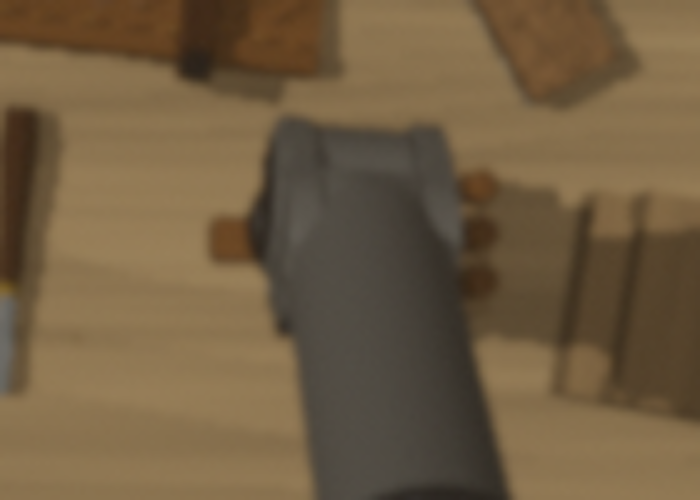

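```bash
python3 -m crank '[[[-0.004,0,0],[0,0,0],0.02],[[-0.003,0,0],[0,0,0],0.02],[[0,0,0],[0,0,0],0.02]]'; python3 -m crank '[[[-0.003,0,0],[0,0,0],0.02],[[0,0,0],[0,0,0],0.02]]';python3 st.py
```

```text
t: 9.12
eef_pos: [0.4058, -0.2406, 0.0622]
tool_rot: [0.0, 0.713, 0.701, -0.0]
contact_force: [0.6, 0.0, -3.0]
gripper_width: 0.332
t: 9.38
eef_pos: [0.4058, -0.2412, 0.062]
tool_rot: [-0.001, 0.713, 0.701, 0.001]
contact_force: [0.6, 7.3, 1.0]
gripper_width: 0.336
t 9.38 pos [ 0.4058 -0.2412  0.062 ] F [0.6 7.3 1. ] w 28.7 q [ 0.79  0.47 -0.46  2.15  0.36  0.6   0.06]
toolx yaw 89.08 toolz [-6.0e-04  2.5e-03 -1.0e+00]
```

Contact at y = -0.241, about where the shoulder should meet the face. I'll lower it onto the slot floor, nudge it home and release.

```bash
python3 -m crank '[[[0,0,0.002],[0,0,0],0.02],[[-0.001,0,0.001],[0,0,0],0.02],[[0,0,0],[0,0,0],0.02]]'; python3 st.py
```

```text
t: 9.75
eef_pos: [0.4059, -0.2412, 0.0591]
tool_rot: [-0.001, 0.713, 0.702, 0.001]
contact_force: [-0.8, 9.7, 2.6]
gripper_width: 0.335
t 9.75 pos [ 0.4059 -0.2412  0.0591] F [-0.8  9.7  2.6] w 28.6 q [ 0.79  0.47 -0.46  2.15  0.36  0.6   0.06]
toolx yaw 89.12 toolz [-6.0e-04  3.3e-03 -1.0e+00]
```

```bash
python3 -m crank '[[[0,0,0],[0,0,0],0.035],[[0,0,0],[0,0,0],0.05],[[0,0,0],[0,0,0],0.055],[[0,0,-0.01],[0,0,0],0.055],[[0,0,-0.03],[0,0,0],0.055],[[0,0,-0.05],[0,0,0],0.055],[[0,0,-0.05],[0,0,0],0.055]]'; python3 -m crank '[[[0.04,0,-0.03],[0,0,0],0.055],[[0.06,0,0],[0,0,0],0.055],[[0.06,0,0],[0,0,0],0.055],[[0.06,0,0],[0,0,0],0.055],[[0.06,0,0],[0,0,0],0.055],[[0.06,0,0],[0,0,0],0.055],[[0.06,0,0],[0,0,0],0.055],[[0,0,0],[0,0,0],0.055]]'
python3 - <<'E'
from st import *
for n,a in(('side',(90,200,310,450)),('top',(180,280,340,480))):
    p,d,W=snap(n,6)
    cv2.imwrite(f'pics/z{n}6.png',cv2.resize(p[a[0]:a[1],a[2]:a[3]],None,fx=5,fy=5,interpolation=cv2.INTER_CUBIC)[:,:,::-1])
    cv2.imwrite(f'pics/y{n}6.png',(cv2.resize(p[140:280,220:400],None,fx=4,fy=4,interpolation=cv2.INTER_CUBIC) if n=='side' else cv2.resize(p[130:250,230:430],None,fx=4,fy=4,interpolation=cv2.INTER_CUBIC))[:,:,::-1])
    X=W[reg(W,d,(.37,.45),(-.288,-.16),(.058,.09))]; print(n,'handle',len(X),rect(X),np.median(X,0))
    X=W[reg(W,d,(.34,.46),(-.31,-.25),(.052,.064))]; print(n,'front',len(X),np.median(X,0))
E
```

```text
t: 10.62
eef_pos: [0.4055, -0.2441, 0.2012]
tool_rot: [-0.0, 0.713, 0.701, 0.0]
contact_force: [0.8, -0.6, -0.6]
gripper_width: 0.643
t: 11.62
eef_pos: [0.4122, 0.1608, 0.2304]
tool_rot: [-0.0, 0.71, 0.704, 0.002]
contact_force: [0.0, -0.5, -0.6]
gripper_width: 0.646
t 11.62 pos [0.4122 0.1608 0.2304] F [ 0.  -0.5 -0.6] w 55.2 q [ 0.31  0.2  -0.9   2.06  0.19  0.96 -0.7 ]
toolx yaw 89.49 toolz [ 0.0015  0.0029 -1.    ]
side handle 0 (array([0., 0.]), array([0., 0.]), 0.0) [nan nan nan]
side front 13 [ 0.36367746 -0.29136033  0.0594543 ]
top handle 291 (array([ 410.7, -239.6]), array([96.1, 79.1]), 89.4) [ 0.40852191 -0.243876    0.07103475]
top front 33 [ 0.41975943 -0.29761342  0.06205068]
  return _methods._mean(a, axis=axis, dtype=dtype,
  ret = um.true_divide(
```

View pics/zside6.png

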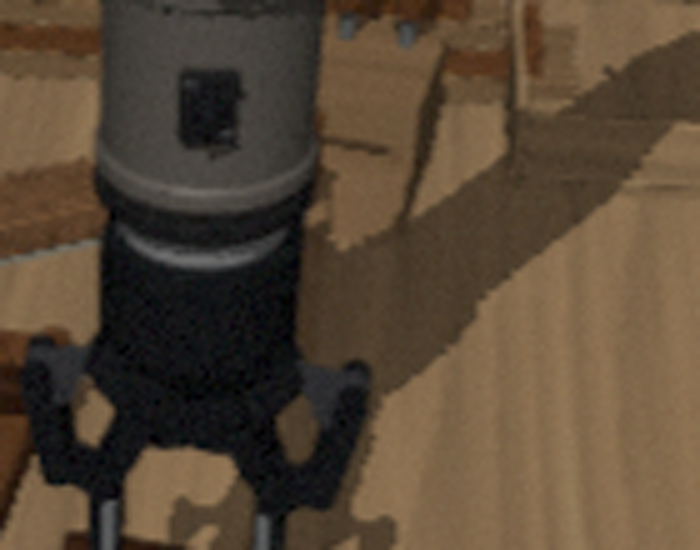

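View pics/ztop6.png

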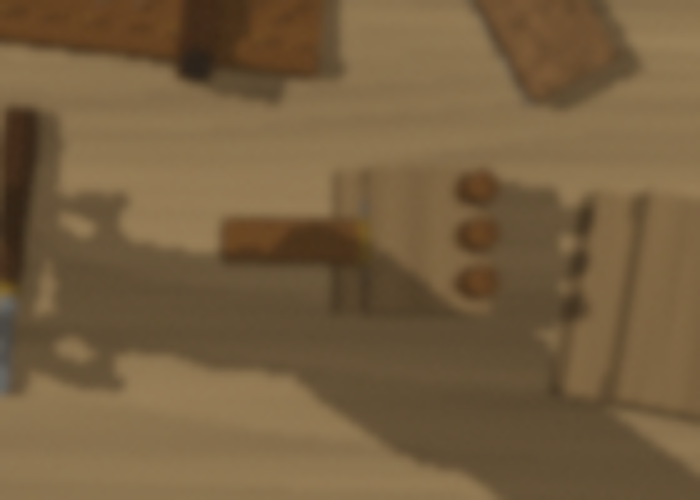

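View pics/yside6.png

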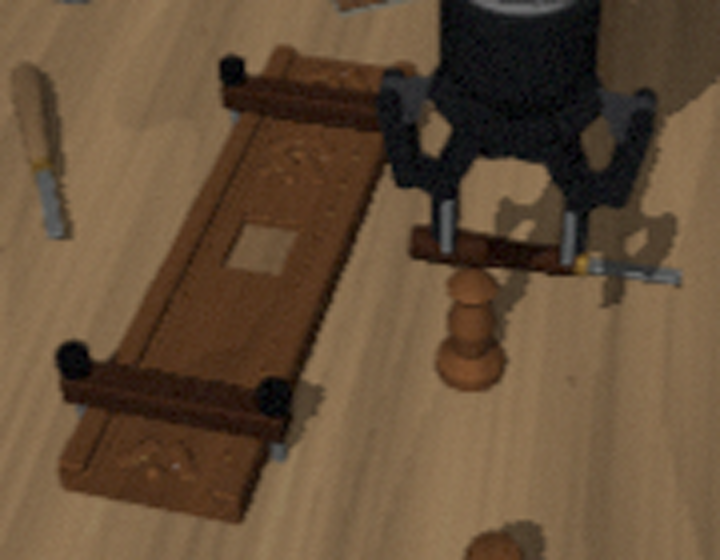

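View pics/ytop6.png

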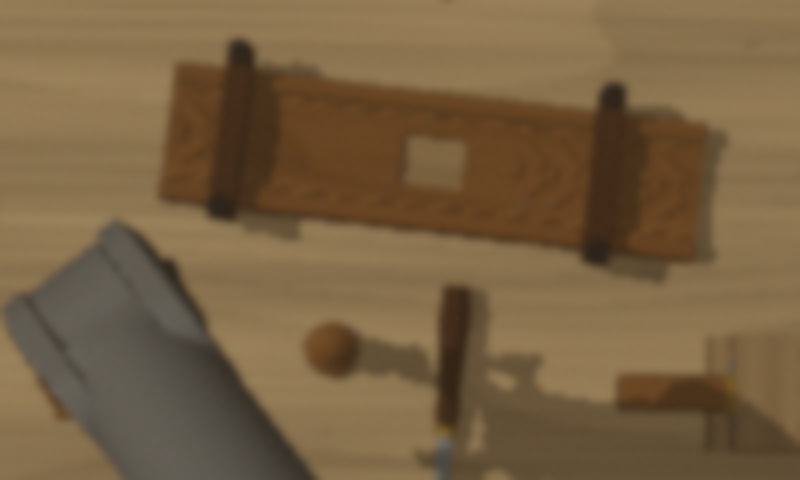

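```bash
python3 - <<'E'
from h import *
for n in('side','top'):
    p,d,W=load(n,6)
    hsv=cv2.cvtColor(p,cv2.COLOR_RGB2HSV).astype(int)
    box=(slice(190,212),slice(272,300)) if n=='side' else (slice(160,181),slice(328,350))
    sub=hsv[box][...,1]
    big=cv2.resize(p[box],None,fx=8,fy=8,interpolation=cv2.INTER_CUBIC)
    s=cv2.cvtColor(big,cv2.COLOR_RGB2HSV)[...,1].astype(np.uint8)
    t,mask=cv2.threshold(s,0,255,cv2.THRESH_BINARY_INV+cv2.THRESH_OTSU)
    cs,_=cv2.findContours(mask,cv2.RETR_EXTERNAL,cv2.CHAIN_APPROX_NONE); c=max(cs,key=cv2.contourArea)[:,0,:]
    uv=(c+.5)/8-.5+[box[1].start,box[0].start]
    for z in(.018,.010):
        P=np.array([ray(n,u,v,z) for u,v in uv]); print(n,t,z,rect(P))
    X=W[box][sub<t]; print('z',np.median(X[:,2]))
E
```

```text
side 142.0 0.018 (array([599.9, -35.2]), array([49.8, 44.6]), 85.2)
side 142.0 0.01 (array([602.2, -43.6]), array([50.4, 45. ]), 85.0)
z 0.0108702847523246
top 145.0 0.018 (array([604.1, -38.3]), array([55.1, 45.2]), 84.1)
top 145.0 0.01 (array([605.4, -38.4]), array([55.3, 45.4]), 84.2)
z 0.011055172997046725
```

The scraper is home: in the top crop the ferrule sits on the block's face at (365,240), square to it. The empty recess is visible in both views. On to the finial.

```bash
python3 -c "
from st import *
to([.4035,.263,.2],97.5)"
python3 -m crank '[[[0,0,0],[0,0,-8],0.065],[[0.05,-0.01,0],[0,0,0],0.065],[[0.05,-0.01,0],[0,0,0],0.065],[[0.002,-0.003,0.02],[0,0,0],0.065],[[0,0,0],[0,0,0],0.065],[[0,0,0],[0,0,0],0.065]]'
python3 - <<'E'
from st import *
to([.4035,.263,.043],97.5)
p,d,W=snap('side',7)
c=bot.calibration('side');E=np.linalg.inv(c['extrinsics'])
for P in (o['eef_pos']+[0,0,-.012],):
    X=E[:3,:3]@P+E[:3,3]; print('tip proj',c['fx']*X[0]/X[2]+c['cx'],c['fy']*X[1]/X[2]+c['cy'])
cv2.imwrite('pics/zs7.png',cv2.resize(p[210:330,280:420],None,fx=5,fy=5,interpolation=cv2.INTER_CUBIC)[:,:,::-1])
X=W[reg(W,d,(.36,.45),(.22,.31),(.008,.022))]; print('foot',rect(X))
X=W[reg(W,d,(.30,.5),(.2,.33),(.18,.24))]; print('grip',rect(X))
E
```

```text
t 11.72 pos [0.4126 0.1558 0.2294] F [ 0.1 -0.6 -0.6] w 55.3 q [ 0.31  0.2  -0.89  2.06  0.19  0.96 -0.7 ]
toolx yaw 89.09 toolz [-0.e+00 -4.e-04 -1.e+00]
shift tool [107.  -10.8  29.4] turn deg [-0.    0.02 -8.41] shift after turn [107.4   5.   29.4]
t: 12.48
eef_pos: [0.3784, 0.2525, 0.2095]
tool_rot: [0.0, 0.664, 0.748, -0.0]
contact_force: [-0.1, 0.3, -0.3]
gripper_width: 0.763
t 12.47 pos [0.3784 0.2525 0.2095] F [-0.1  0.3 -0.3] w 65.2 q [ 0.1   0.28 -0.95  2.05  0.28  0.94 -0.87]
toolx yaw 96.82 toolz [ 3.e-04 -8.e-04 -1.e+00]
shift tool [  7.5  26.1 166.5] turn deg [ 0.01  0.05 -0.68] shift after turn [  7.1  26.2 166.5]
tip proj 357.934763971758 243.31842979414046
foot (array([401.8, 262.6]), array([49.8, 40.1]), 6.9)
grip (array([375. , 252.5]), array([91. , 22.9]), 6.3)
```

View pics/zs7.png

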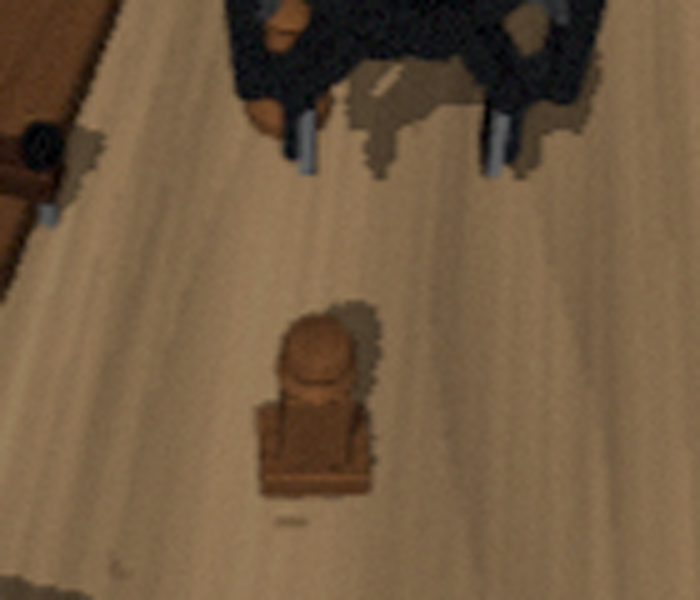

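```bash
python3 -m crank '[[[0.007,0.026,0.02],[0,0,0],0.065],[[0,0,0.02],[0,0,0],0.065],[[0,0,0],[0,0,0],0.065],[[0,0,0],[0,0,0],0.065]]'
python3 -c "
from st import *
to([.4043,.263,.043],97)"
```

```text
t: 13.02
eef_pos: [0.4022, 0.264, 0.1696]
tool_rot: [0.0, 0.663, 0.749, -0.0]
contact_force: [-0.2, 0.3, -0.3]
gripper_width: 0.762
t 13.03 pos [0.4022 0.264  0.1696] F [-0.2  0.3 -0.3] w 65.1 q [ 0.03  0.39 -0.89  2.04  0.39  0.89 -0.95]
toolx yaw 96.99 toolz [ 1.e-04 -2.e-04 -1.e+00]
shift tool [ -1.2   1.9 126.6] turn deg [ 0.01  0.01 -0.01] shift after turn [ -1.3   1.9 126.6]
```

```bash
python3 -m crank '[[[-0.001,0.002,0.03],[0,0,0],0.065],[[0,0,0.04],[0,0,0],0.065],[[0,0,0.03],[0,0,0],0.065],[[0,0,0.02],[0,0,0],0.065],[[0,0,0],[0,0,0],0.065],[[0,0,0],[0,0,0],0.065]]'
python3 - <<'E'
from st import *
to([.4043,.263,.043],97)
p,d,W=snap('side',8)
cv2.imwrite('pics/zs8.png',cv2.resize(p[230:330,290:410],None,fx=6,fy=6,interpolation=cv2.INTER_CUBIC)[:,:,::-1])
E
```

```text
t: 13.78
eef_pos: [0.4052, 0.2639, 0.0504]
tool_rot: [0.0, 0.663, 0.749, 0.001]
contact_force: [-0.1, 0.4, 0.7]
gripper_width: 0.763
t 13.78 pos [0.4052 0.2639 0.0504] F [-0.1  0.4  0.7] w 65.2 q [-0.11  0.57 -0.73  2.11  0.62  0.68 -1.14]
toolx yaw 96.99 toolz [ 1.6e-03  9.0e-04 -1.0e+00]
shift tool [-0.8 -1.   7.4] turn deg [ 0.1  -0.04 -0.01] shift after turn [-0.8 -1.   7.4]
```

View pics/zs8.png

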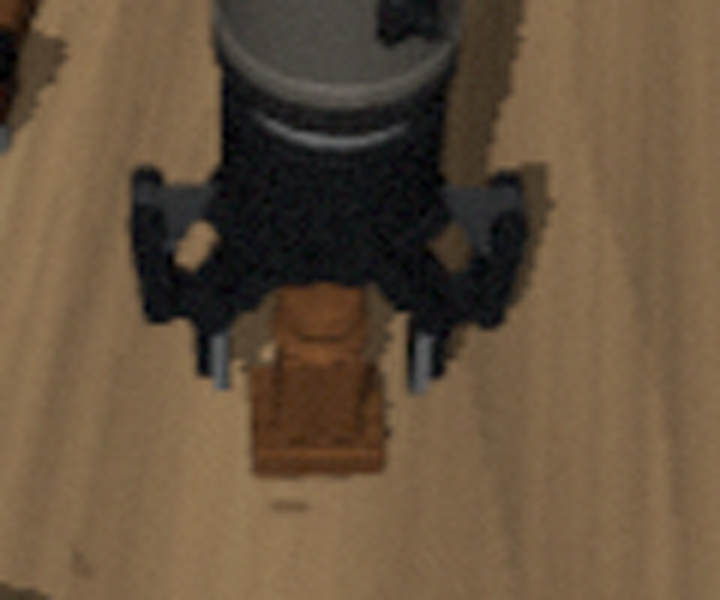

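```bash
python3 -m crank '[[[0,0,0.006],[0,0,0],0.065],[[0,0,0],[0,0,0],0.04],[[0,0,0],[0,0,0],0.03],[[0,0,0],[0,0,0],0.025],[[0,0,0],[0,0,0],0.02],[[0,0,0],[0,0,0],0.02]]' 50; python3 st.py
python3 -m crank '[[[0,0,-0.01],[0,0,0],0.02],[[0,0,-0.03],[0,0,0],0.02],[[0,0,-0.04],[0,0,0],0.02],[[0,0,-0.04],[0,0,0],0.02],[[0,0,-0.02],[0,0,0],0.02],[[0,0,0],[0,0,0],0.02],[[0,0,0],[0,0,0],0.02]]'
python3 - <<'E'
from st import *
p,d,W=snap('side',9)
cv2.imwrite('pics/zs9.png',cv2.resize(p[180:320,280:420],None,fx=4,fy=4,interpolation=cv2.INTER_CUBIC)[:,:,::-1])
E
```

```text
t: 14.58
eef_pos: [0.4049, 0.2635, 0.0433]
tool_rot: [0.0, 0.663, 0.749, 0.0]
contact_force: [0.9, -0.7, 2.9]
gripper_width: 0.362
t 14.57 pos [0.4049 0.2635 0.0433] F [ 0.9 -0.7  2.9] w 30.9 q [-0.12  0.58 -0.72  2.12  0.63  0.67 -1.15]
toolx yaw 96.98 toolz [ 5.e-04  1.e-04 -1.e+00]
t: 15.45
eef_pos: [0.404, 0.2626, 0.1818]
tool_rot: [-0.0, 0.663, 0.749, -0.001]
contact_force: [0.1, -0.7, -1.1]
gripper_width: 0.357
t 15.45 pos [0.404  0.2626 0.1818] F [ 0.1 -0.7 -1.1] w 30.5 q [ 0.06  0.37 -0.91  2.02  0.37  0.92 -0.93]
toolx yaw 96.98 toolz [-0.0018 -0.0013 -1.    ]
```

View pics/zs9.png

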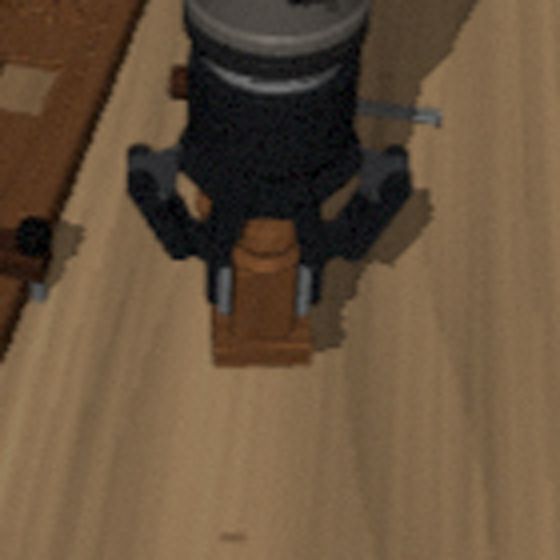

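Held and upright (foot bottom visible at crop (262,355)). I'll turn it about 77° and carry it high over the bars.

```bash
python3 -m crank '[[[0,0,0],[0,0,-8],0.02],[[0,0,0],[0,0,-10],0.02],[[0,0,0],[0,0,-10],0.02],[[0,0,0],[0,0,-10],0.02],[[0,0,0],[0,0,-10],0.02],[[0,0,0],[0,0,-10],0.02],[[0,0,0],[0,0,-10],0.02],[[0,0,0],[0,0,-9],0.02],[[0,0,0],[0,0,0],0.02]]'
python3 -c "
from st import *
to([.601,-.0385,.17],174)"
```

```text
t: 16.62
eef_pos: [0.404, 0.2631, 0.1818]
tool_rot: [-0.001, 0.053, 0.999, -0.0]
contact_force: [0.5, -0.3, -0.9]
gripper_width: 0.357
t 16.62 pos [0.404  0.2631 0.1818] F [ 0.5 -0.3 -0.9] w 30.5 q [ 0.26  0.52 -1.22  2.01  0.57  1.02  0.23]
toolx yaw 173.93 toolz [-2.8e-03 -1.0e-04 -1.0e+00]
shift tool [-227.9 -279.1   11.3] turn deg [-0.02 -0.16 -0.07] shift after turn [-227.5 -279.3   11.8]
```

```bash
python3 -m crank '[[[-0.015,-0.02,0],[0,0,0],0.02],[[-0.03,-0.037,0],[0,0,0],0.02],[[-0.03,-0.037,0],[0,0,0],0.02],[[-0.03,-0.037,0],[0,0,0],0.02],[[-0.03,-0.037,0],[0,0,0],0.02],[[-0.03,-0.037,0],[0,0,0],0.02],[[-0.03,-0.037,0],[0,0,0],0.02],[[-0.018,-0.02,0],[0,0,0],0.02],[[-0.01,-0.012,0],[0,0,0],0.02],[[0,0,0],[0,0,0],0.02]]'
python3 -c "
from st import *
to([.601,-.0385,.15],174)"
```

```text
t: 17.88
eef_pos: [0.5977, -0.0327, 0.1826]
tool_rot: [-0.0, 0.054, 0.999, 0.0]
contact_force: [-0.0, 0.8, -1.4]
gripper_width: 0.354
t 17.88 pos [ 0.5977 -0.0327  0.1826] F [-0.   0.8 -1.4] w 30.3 q [ 0.73  0.68 -1.12  1.75  0.67  1.15  0.86]
toolx yaw 173.85 toolz [-9.e-04  4.e-04 -1.e+00]
shift tool [-4.  -5.4 32.6] turn deg [ 0.02 -0.05 -0.15] shift after turn [-3.9 -5.4 32.6]
```

```bash
python3 -m crank '[[[-0.003,-0.005,0.02],[0,0,0],0.02],[[0,0,0.03],[0,0,0],0.02],[[0,0,0.02],[0,0,0],0.02],[[0,0,0.01],[0,0,0],0.02],[[0,0,0],[0,0,0],0.02],[[0,0,0],[0,0,0],0.02]]'
python3 - <<'E'
from st import *
to([.601,-.0385,.0713],174)
p,d,W=snap('side',10)
cv2.imwrite('pics/zs10.png',cv2.resize(p[150:250,230:350],None,fx=6,fy=6,interpolation=cv2.INTER_CUBIC)[:,:,::-1])
E
```

```text
t: 18.62
eef_pos: [0.6008, -0.0373, 0.104]
tool_rot: [0.001, 0.052, 0.999, 0.0]
contact_force: [-0.1, 0.1, -0.6]
gripper_width: 0.36
t 18.62 pos [ 0.6008 -0.0373  0.104 ] F [-0.1  0.1 -0.6] w 30.8 q [ 0.69  0.77 -1.04  1.8   0.78  1.04  0.8 ]
toolx yaw 174.0 toolz [ 1.4e-03  2.0e-04 -1.0e+00]
shift tool [-0.3 -1.1 32.7] turn deg [0.02 0.08 0.  ] shift after turn [-0.4 -1.1 32.7]
```

View pics/zs10.png

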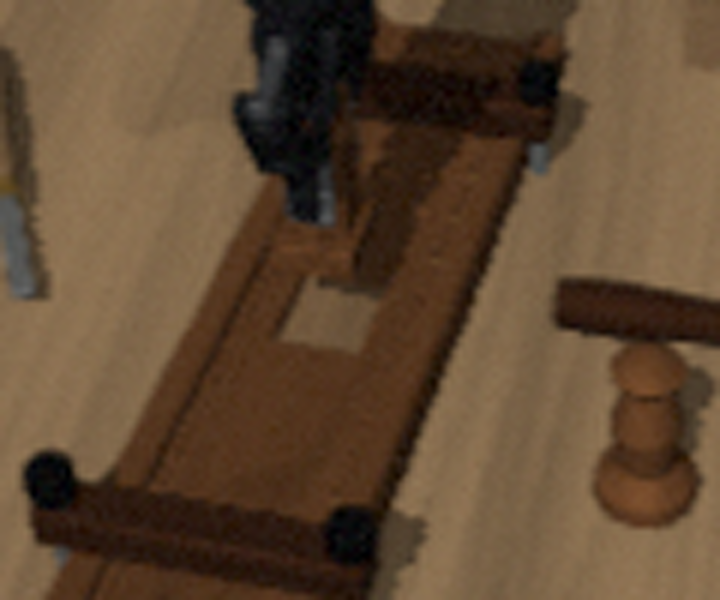

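```bash
python3 -m crank '[[[0,-0.001,0.01],[0,0,0],0.02],[[0,0,0.01],[0,0,0],0.02],[[0,0,0.008],[0,0,0],0.02],[[0,0,0.002],[0,0,0],0.02],[[0,0,0],[0,0,0],0.02],[[0,0,0],[0,0,0],0.02],[[0,0,0],[0,0,0],0.02]]'
python3 - <<'E'
from st import *
to([.601,-.0385,.0723],174)
p,d,W=snap('side',11)
cv2.imwrite('pics/zs11.png',cv2.resize(p[170:230,260:320],None,fx=10,fy=10,interpolation=cv2.INTER_CUBIC)[:,:,::-1])
m=reg(W,d,(.55,.65),(-.08,.02),(.030,.052)); X=W[m]
np.set_printoptions(suppress=True)
v,u=np.where(m); a=np.radians(84); ey=np.array([np.cos(a),np.sin(a)]); ex=np.array([np.sin(a),-np.cos(a)])
L=(X[:,:2]-[.601,-.0385])@np.c_[ex,ey]
for r in range(v.min(),v.max()+1):
    k=v==r; print(r,[(int(uu),*(np.round(l*1000).astype(int)),int(z*1000)) for uu,l,z in zip(u[k],L[k],X[k,2])])
E
```

```text
t: 19.55
eef_pos: [0.6003, -0.0387, 0.0735]
tool_rot: [0.0, 0.052, 0.999, -0.0]
contact_force: [-0.5, -0.2, -1.1]
gripper_width: 0.361
t 19.55 pos [ 0.6003 -0.0387  0.0735] F [-0.5 -0.2 -1.1] w 30.8 q [ 0.67  0.81 -1.01  1.82  0.82  1.    0.78]
toolx yaw 173.99 toolz [ 5.e-04 -1.e-04 -1.e+00]
shift tool [-0.7  0.3  1.2] turn deg [-0.    0.03 -0.01] shift after turn [-0.7  0.3  1.2]
187 [(271, np.int64(53), np.int64(-36), 30)]
188 [(274, np.int64(43), np.int64(-34), 30)]
189 [(292, np.int64(-16), np.int64(-26), 45), (293, np.int64(-20), np.int64(-25), 46)]
190 [(291, np.int64(-17), np.int64(-14), 51), (292, np.int64(-18), np.int64(-20), 46), (293, np.int64(-21), np.int64(-21), 46)]
191 [(291, np.int64(-17), np.int64(-13), 48), (292, np.int64(-20), np.int64(-15), 47), (293, np.int64(-22), np.int64(-17), 46), (294, np.int64(-21), np.int64(-27), 37)]
192 [(271, np.int64(46), np.int64(-16), 30), (291, np.int64(-17), np.int64(-13), 44), (292, np.int64(-20), np.int64(-12), 46), (293, np.int64(-22), np.int64(-16), 43), (294, np.int64(-21), np.int64(-27), 33)]
193 [(290, np.int64(-18), np.int
[... 4465 characters left out ...]
), np.int64(21), 32), (282, np.int64(-1), np.int64(22), 34), (283, np.int64(-4), np.int64(23), 35), (284, np.int64(-8), np.int64(25), 38), (285, np.int64(-10), np.int64(22), 36), (286, np.int64(-13), np.int64(23), 37), (287, np.int64(-17), np.int64(24), 39), (288, np.int64(-19), np.int64(22), 37), (289, np.int64(-22), np.int64(22), 38), (290, np.int64(-24), np.int64(21), 37)]
203 [(283, np.int64(-4), np.int64(23), 31), (284, np.int64(-7), np.int64(23), 32), (285, np.int64(-9), np.int64(20), 30), (286, np.int64(-12), np.int64(22), 32), (287, np.int64(-16), np.int64(22), 33), (288, np.int64(-18), np.int64(22), 34), (289, np.int64(-22), np.int64(24), 37), (290, np.int64(-24), np.int64(21), 34)]
```

View pics/zs11.png

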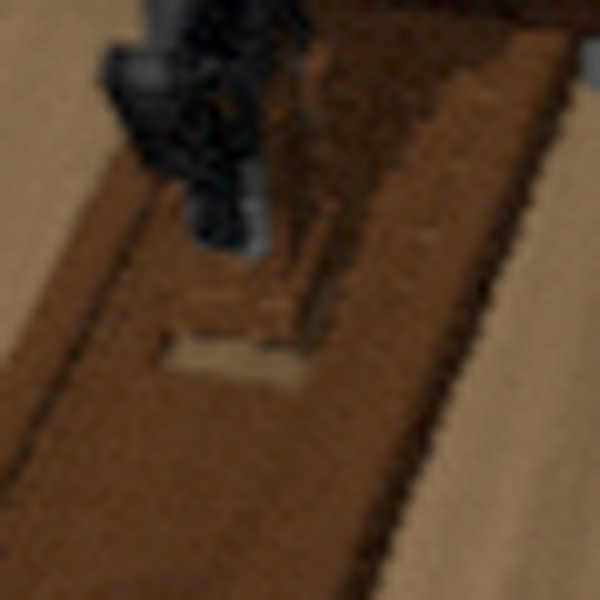

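```bash
python3 - <<'E'
from h import *
from scipy.optimize import least_squares
c=bot.calibration('side');E=np.linalg.inv(c['extrinsics'])
def proj(P): X=(E[:3,:3]@np.array(P).T).T+E[:3,3]; return np.c_[c['fx']*X[:,0]/X[:,2]+c['cx'],c['fy']*X[:,1]/X[:,2]+c['cy']]
a=np.radians(84); ey=np.array([np.cos(a),np.sin(a),0]); ex=np.array([np.sin(a),-np.cos(a),0])
C=np.array([.601,-.0385,.018])
rec=[C+sx*.0215*ex+.027*ey for sx in(1,-1)]+[C+sx*.0215*ex-.027*ey for sx in(1,-1)]
fo=[C+[0,0,.0115]+sx*.020*ex+.025*ey for sx in(1,-1)]+[C+[0,0,.0275]+sx*.020*ex+.025*ey for sx in(1,-1)]
print('recess near/far corners',proj(rec).round(2)); print('foot bottom/top near corners',proj(fo).round(2))
print('px per mm x,y',(proj([C+.01*ex])-proj([C]))/10,(proj([C+.01*ey])-proj([C]))/10)
# recess contour from picture 6: subpixel edges
p,d,W=load('side',6)
s=cv2.cvtColor(p,cv2.COLOR_RGB2HSV)[...,1].astype(int)
for v in range(193,212): print(v,list(s[v,272:300]))
p,d,W=load('side',11)
g=p.astype(int)
print('11 V/sat')
s=cv2.cvtColor(p,cv2.COLOR_RGB2HSV)
for v in range(196,212): print(v,list(s[v,272:296,1].astype(int)))
for v in range(196,212): print(v,list(s[v,272:296,2].astype(int)))
E
```

```text
recess near/far corners [[274.47 206.06]
 [288.86 208.5 ]
 [280.44 193.82]
 [294.39 196.09]]
foot bottom/top near corners [[274.85 202.73]
 [288.31 204.99]
 [274.35 198.56]
 [287.94 200.82]]
px per mm x,y [[-0.32887012 -0.05470563]] [[-0.10714674  0.22968256]]
193 [np.int64(169), np.int64(226), np.int64(172), np.int64(175), np.int64(161), np.int64(169), np.int64(178), np.int64(168), np.int64(168), np.int64(163), np.int64(155), np.int64(167), np.int64(159), np.int64(171), np.int64(159), np.int64(172), np.int64(166), np.int64(156), np.int64(167), np.int64(166), np.int64(158), np.int64(165), np.int64(162), np.int64(162), np.int64(172), np.int64(165), np.int64(174), np.int64(161)]
194 [np.int64(177), np.int64(156), np.int64(154), np.int64(168), np.int64(179), np.int64(156), np.int64(164), np.int64(152), np.int64(173), np.int64(149), np.int64(152), np.int64(160), np.int64(158), np.int64(164), np.int64(159), np.int64(161), np.int64(155), np.int64(164), np.int64(168), np.int64(171), np.int64(156), np.int64(149), np.int64(166), np.int64(162), np.int64(160), np.int64(164), np.int64(157), np.i
[... 17881 characters left out ...]
86), np.int64(83)]
210 [np.int64(85), np.int64(85), np.int64(85), np.int64(88), np.int64(82), np.int64(84), np.int64(85), np.int64(84), np.int64(86), np.int64(80), np.int64(80), np.int64(81), np.int64(83), np.int64(84), np.int64(83), np.int64(86), np.int64(82), np.int64(83), np.int64(81), np.int64(80), np.int64(81), np.int64(80), np.int64(83), np.int64(82)]
211 [np.int64(83), np.int64(87), np.int64(85), np.int64(85), np.int64(85), np.int64(84), np.int64(85), np.int64(82), np.int64(80), np.int64(80), np.int64(79), np.int64(83), np.int64(82), np.int64(88), np.int64(84), np.int64(81), np.int64(82), np.int64(79), np.int64(76), np.int64(79), np.int64(84), np.int64(82), np.int64(76), np.int64(84)]
```

Relative to the recess, the side view puts the foot about 2 mm off towards moulding −x and −y. Examples are the foot's right edge at column 289.05 (288.1 if centred), and the recess's near edge at about row 208.6. I'll shift it by a little under that and re-measure.

```bash
python3 -m crank '[[[-0.002,0.0018,0.001],[0,0,0],0.02],[[0,0,0],[0,0,0],0.02],[[0,0,0],[0,0,0],0.02],[[0,0,0],[0,0,0],0.02]]'
python3 - <<'E'
from st import *
to([.601,-.0385,.0723],174)
p,d,W=snap('side',12)
cv2.imwrite('pics/zs12.png',cv2.resize(p[170:230,260:320],None,fx=10,fy=10,interpolation=cv2.INTER_CUBIC)[:,:,::-1])
p2,d2,W2=snap('top',12)
cv2.imwrite('pics/zt12.png',cv2.resize(p2[130:250,230:430],None,fx=4,fy=4,interpolation=cv2.INTER_CUBIC)[:,:,::-1])
s=cv2.cvtColor(p,cv2.COLOR_RGB2HSV)
for v in range(199,209): print(v,s[v,272:296,1].astype(int).tolist(),s[v,286:293,2].astype(int).tolist())
m=reg(W,d,(.55,.65),(-.03,.02),(.030,.044)); X=W[m]
a=np.radians(84); L=(X[:,:2]-[.601,-.0385])@np.array([[np.sin(a),np.cos(a)],[-np.cos(a),np.sin(a)]])
k=L[:,1]>15; print('near face y',np.median(L[k,1])*1000,'x range',L[k,0].min()*1000,L[k,0].max()*1000)
b=np.polyfit(L[k,0],L[k,1],1); print('face skew deg',np.degrees(np.arctan(b[0])))
E
```

```text
t: 20.1
eef_pos: [0.6022, -0.0371, 0.0721]
tool_rot: [-0.0, 0.052, 0.999, -0.0]
contact_force: [-0.0, -0.5, -0.1]
gripper_width: 0.361
t 20.1 pos [ 0.6022 -0.0371  0.0721] F [-0.  -0.5 -0.1] w 30.8 q [ 0.66  0.81 -1.01  1.81  0.82  1.    0.78]
toolx yaw 173.99 toolz [-0. -0. -1.]
shift tool [ 1.1 -1.5 -0.2] turn deg [-0.   -0.   -0.01] shift after turn [ 1.1 -1.5 -0.2]
199 [163, 185, 157, 152, 161, 156, 156, 164, 164, 172, 154, 173, 160, 162, 159, 164, 156, 161, 149, 133, 117, 149, 170, 154] [85, 84, 90, 73, 41, 50, 63]
200 [158, 180, 160, 172, 169, 167, 179, 153, 162, 179, 173, 167, 162, 166, 155, 164, 154, 177, 152, 119, 119, 149, 169, 174] [92, 81, 76, 59, 47, 60, 60]
201 [184, 163, 178, 161, 167, 169, 184, 173, 161, 172, 158, 173, 158, 154, 176, 161, 165, 172, 154, 122, 160, 150, 172, 161] [84, 90, 79, 46, 48, 65, 67]
202 [154, 171, 168, 156, 163, 149, 162, 169, 155, 172, 164, 160, 161, 170, 163, 160, 197, 162, 130, 125, 147, 156, 167, 174] [80, 86, 66, 44, 53, 57, 71]
203 [190, 169, 163, 157, 171, 173, 152, 161, 172, 176, 170, 157, 171, 165, 167, 165, 164, 153, 121, 139, 164, 16
[... 168 characters left out ...]
86, 85, 72, 62, 53, 77, 90]
205 [166, 161, 165, 161, 131, 118, 121, 119, 118, 118, 123, 114, 119, 128, 133, 142, 124, 125, 127, 168, 169, 162, 159, 169] [88, 63, 64, 63, 62, 76, 83]
206 [155, 170, 161, 159, 134, 129, 120, 114, 115, 122, 114, 117, 120, 113, 120, 117, 124, 110, 126, 153, 172, 168, 156, 152] [102, 100, 97, 100, 99, 85, 80]
207 [163, 168, 160, 156, 169, 143, 152, 142, 154, 139, 128, 119, 121, 124, 113, 122, 120, 124, 136, 162, 164, 157, 165, 155] [102, 100, 106, 105, 94, 82, 81]
208 [167, 170, 166, 169, 157, 171, 169, 169, 158, 163, 148, 160, 157, 152, 141, 130, 135, 130, 155, 165, 169, 165, 179, 159] [83, 94, 98, 98, 87, 82, 80]
  return _methods._mean(a, axis=axis, dtype=dtype,
  ret = ret.dtype.type(ret / rcount)
Traceback (most recent call last):
ValueError: zero-size array to reduction operation minimum which has no identity
```

View pics/zs12.png

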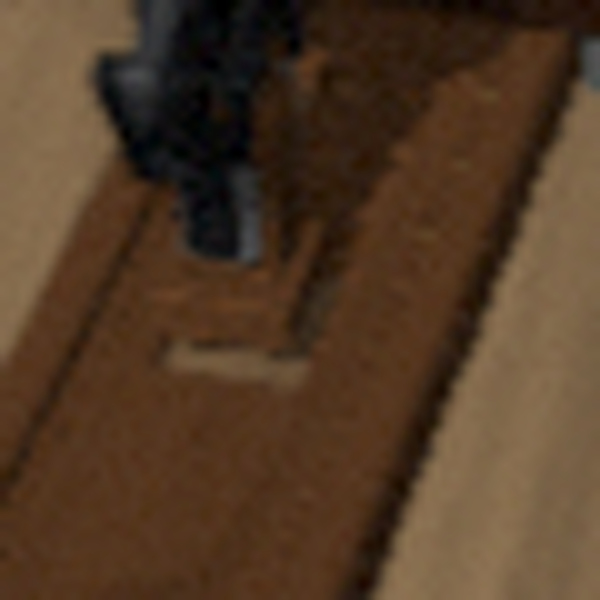

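View pics/zt12.png

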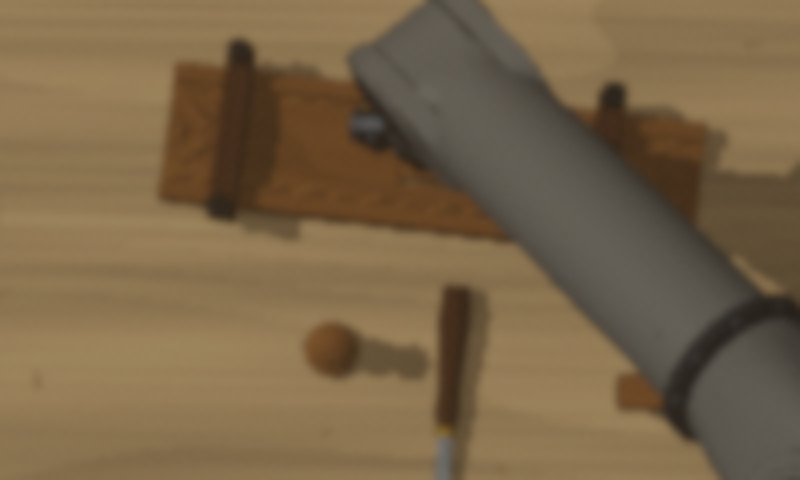

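```bash
python3 -m crank '[[[0,0,0],[0,0,0],0.02],[[0,0,0],[0,0,0],0.02],[[0,0,0],[0,0,0],0.02],[[0,0,0],[0,0,0],0.02]]'; python3 -c "
from st import *
print(np.abs(o['joint_vel']).max())
print(bot.hand_in())"
```

```text
t: 20.7
eef_pos: [0.6023, -0.0371, 0.0722]
tool_rot: [0.0, 0.052, 0.999, 0.0]
contact_force: [-0.5, -1.0, -1.5]
gripper_width: 0.36
t 20.7 pos [ 0.6023 -0.0371  0.0722] F [-0.5 -1.  -1.5] w 30.7 q [ 0.66  0.81 -1.01  1.81  0.82  1.    0.78]
toolx yaw 173.99 toolz [ 0.  0. -1.]
0.0017787531456062242
the job is handed in; nothing more can be done
None
```

I put the scraper away in the tool block's slot and let go of it. The finial is still gripped and held over the recess. I handed the job in at 20.7 s; no verdict was reported.

**Scraper:** The shoulder met the block's face with about 7–10 N of contact before I released it. The top view afterwards shows its ferrule on the face and the handle square to the block.

**Finial:** At the last reading it was upright, still and lined up with the moulding, with the foot about 11 mm above the mouth of the recess. No bump against the moulding showed in the wrist force readings, and I commanded no contact with the bystanders. I did not re-measure where the bystanders ended up.

**Centring:** This is the least certain check. I corrected it by about 2 mm using the side camera, and its last image puts the foot within about 1–2 mm of the recess centre. The top camera reads x about 5–6 mm higher than the side camera. Allowing for that, it puts the recess about 2.5 mm from where I held the finial, still inside the 6 mm allowed. It could not confirm this directly because the arm hid the finial.

My last check of the foot's squareness from depth data failed because it selected no points. The alignment therefore rests on the gripper's measured angle and the moulding's measured direction of about 84°.

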